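Load the filter pocket, swing the lamp over and lock its pivot

TASK

Set up the microscope lamp stand: stack in its filter pocket the black carrier first, then every coloured filter that is on the bench (in any order), then the white diffuser on top, each lying flat in the pocket, and swing the lamp house over the pocket fully against its stop. Then lock the lamp arm's pivot: slide the spanner onto the brass bearing nut with its handle lying along the bridge plate beside the steel post, so that the post holds it, and turn the steel locknut above it clockwise until it is fully tight, with the spanner still on and the bearing nut kept from turning along with it (the spanner's little play is all right). Finally lay the spanner back flat on the green mat, and leave the tube rack, bottle and slide box where they stand.

Things in the scene. Friction and masses are not known exactly. Their poses are not given: they have to be found in the camera images.
- stand: Fixed blue stand, origin on its underside; x to its back, y to its left, z up. Base 150 x 380 x 30 mm, y from -175 to 205. Pocket at (0, -130) mm, pivot pillar with two nuts at (0, -5) mm, steel post 28 mm thick, 176 mm high at (31, 180) mm. Flat bridge plate, top at 147 mm, 5 mm thick, from pillar to post: x from -19 to 31, y to 185 mm, with a round end 68 mm across about the pillar.
- pocket (a point): Centre of the pocket floor, 30 mm above the bench, axes as the stand's. The pocket is a round nest of 61 mm inner diameter between two curved aluminium walls 68 mm high, flared outwards over their top 14 mm, about 10 mm thick, on its -y and +y sides; to the front (-x) and the back (+x) it is open, gaps about 36 mm wide, for the fingers.
- carrier_mid (a point): Black filter carrier, a plain disc 54 mm across, 20 mm thick, lying flat on the bench. Point at its centre, 10 mm above its underside; z is its axis. 90 g.
- filter_blue_mid (a point): Blue filter in a steel mount, a disc 54 mm across, 14 mm thick, lying flat on the bench. Point at its centre, 7 mm above its underside; z is its axis. 70 g. May be absent.
- filter_green_mid (a point): Green filter in a steel mount, a disc 54 mm across, 14 mm thick, lying flat on the bench. Point at its centre, 7 mm above its underside; z is its axis. 70 g. May be absent.
- filter_amber_mid (a point): Amber filter in a steel mount, a disc 54 mm across, 14 mm thick, lying flat on the bench. Point at its centre, 7 mm above its underside; z is its axis. 70 g. May be absent.
- diffuser_mid (a point): White diffuser, a disc 54 mm across, 14 mm thick, lying flat on the bench. Point at its centre, 7 mm above its underside; z is its axis. 60 g.
- lamp_arm (a joint): Swing of the lamp arm about the pivot pillar: 0 = against its stop with the lamp over the pocket, grows as it swings away to the back (anticlockwise from above), up to 1.75 rad. A stiff hinge (0.25 N m of friction): it stays where it is left.
- lamp_knob (a point): Middle of the upright black knob on top of the lamp house: 18 mm thick, 40 mm tall, from 180 to 220 mm above the bench, 125 mm from the pivot axis. The lamp house below it is 68 mm across, from 114 to 180 mm above the bench.
- bearing_nut (a joint): Turn of the brass bearing nut, the inner part: 0 = as set, on its red mark; grows clockwise from above. Not held, it turns with the locknut (0.15 N m of friction). Held by the spanner against the post it still gives about 0.3 rad, the play of the jaw and of the handle.
- bearing_nut_mid (a point): Centre of the brass bearing nut, on the pivot axis: hexagon 34 mm across flats, 16 mm tall, from 147 (resting on the bridge plate) to 163 mm above the bench. The nut's own x axis is square to a pair of flats; as set, its axes are the stand's, so that two flats face front and back (-x and +x).
- locknut (a joint): Turn of the locknut relative to the bearing nut: grows clockwise from above; starts between 0 and 0.5, jams fully tight at 2.1 rad. It drags with 0.35 N m on the bearing nut until then.
- locknut_mid (a point): Centre of the steel locknut, on the pivot axis above the bearing nut: hexagon 36 mm across flats, 40 mm tall, from 165 to 205 mm above the bench. The nut's own x axis is square to a pair of flats. Its height does not change noticeably.
- spanner_jaw (a point): Centre of the open spanner's jaw, where the nut's axis lies when home, half-way up its 10 mm thickness. x points out of the mouth, z up. Opening 37 mm, mouth flared; its back is 21.5 mm behind this point, the prongs end 30 mm ahead of it, the head is 68 mm wide. The handle, 22 mm wide, 10 mm thick, runs along -x to 205 mm behind this point. 220 g.
- spanner_grip (a point): Point on the middle of the spanner's handle, 80 mm behind the jaw's centre, near its centre of mass, half-way up; axes as the jaw's. Fully home on the nut, with the handle pointing along the stand's +y, the handle lies 6 mm clear of the post, which stops it when the nut is turned clockwise. After tightening it is a little wedged: ease it anticlockwise off the post by about 0.1 rad before drawing it straight out.
- mat_mid (a point): Centre of the top of the green tool mat, fixed, 270 by 100 mm (x along its length), 3 mm thick, where the spanner lies at first, along it.
- tube_rack: White rack with orange-capped tubes, 75 by 125 mm, 113 mm high; origin under its centre. Leave alone.
- amber_bottle: Amber bottle, 56 mm across, 110 mm high; origin under its centre. Leave alone.
- slide_box: Blue slide box, 85 by 100 by 34 mm; origin under its centre. Leave alone.
Things that resemble listed ones, but are neither listed nor needed, are in the scene too. What is shaped like the part that bears carrier_mid but pink or red is not meant.

How it is judged:
By the outcome, as a careful person would: the job done as asked, in the order asked, and still so for the second after the job is handed in, with the robot touching nothing.
Of filter_blue, filter_green, filter_amber only 1 to 3 are there at a start; the rules pass over those that are not, and their reading is None.
At some moment in a run one of carrier, diffuser, filter_blue, filter_green, filter_amber may be knocked a few centimetres aside while the robot is not near it.
It also fails if it takes over 210 s, if anything falls off the work surface, if the arm or the gripper's body presses on something with over 40 N, if the wrist force passes 120 N, or if a joint passes its speed limit or range.

ROBOT

A 7-joint arm with a two-finger parallel gripper is mounted at the origin on the work surface. World frame = base frame: x ahead of the robot, y to its left, z up, the work surface at z = 0. Lengths are in m, angles in degrees, forces in N, time in s.
With the tool pointing down it reaches from about 0.425 to 0.875 m from the base axis. Payload 8.4 kg.
Tool frame: the origin (TCP) lies midway between the tips of the shut fingers; the grasp point (between the pads) lies 19 mm behind it (grip_point_offset is the distance from the TCP to the grasp point, in m); z points along the fingers, y is the direction in which the jaws open and shut (so a half turn about z gives the same grasp; the last joint's range is limited). The gripper opens to 85 mm and grips with 20 to 120 N. Pads are 22 mm wide; open, the fingers measure 114 mm over their backs; the gripper's body (76 mm by 85 mm) begins 54 mm behind the grasp point. The pads swing forward as they close: fully open they stand 13 mm farther back than shut.
Start: joints at [65.535, 19.091, 2.286, 83.961, -0.768, 76.965, -3.352], TCP at [0.209, -0.615, 0.231] pointing down, gripper open.
Joint ranges: [-147.57, 147.57], [-21.85, 119.76], [-74.77, 79.35], [14.55, 137.4], [-85.83, 265.84], [4.83, 119.75], [-152.11, 152.11]. Speed limits (degrees/s): [127.2, 127.2, 159.86, 159.86, 180, 180, 180].

INTERFACE

Orientations are given as [roll, pitch, yaw] about the fixed x, y, z axes, in that order (R = Rz(yaw) Ry(pitch) Rx(roll)).
In Python, from rig import read_state, camera, finish_job, silhouettes, grip_point_offset gives the robot as it stands. The module is installed in compiled form; this text tells all that it offers.
- The arm moves only by the shell command python3 -m pendant 'ROWS' [FORCE]. ROWS is JSON, a list of rows, each a list of 7 numbers: the turn, a rotation vector about the tool's x, y, z each as a share of 0.12 rad, from -1 to 1, then the shift along the tool's x, y, z each as a share of 4 cm, from -1 to 1, then the gripper's target within -1 to 1 (shut at 1, half-way at 0, fully open at -1). In form: [[ax, ay, az, x, y, z, jaw], ...]. A call has exactly 5 rows; each row shifts and turns the commanded pose from where the row before left it, along the tool's axes as they then stand; what a row does not reach is not made up. A row lasts 1/8 s, in which the tool goes at most 62.5 mm and 10.7 degrees, less where a joint would pass 70% of its speed; a pose out of reach is approached as far as the arm can. A call with a number of a shift or a turn outside -1 to 1 is refused whole. A call with a gripper value outside its range is refused whole. The fingers move at their own pace and stop on an object; FORCE is the grip in N (left out, the last holds). Time passes only in rows, so rows that do not move let the fingers close, or fill a call up. It gives the time, the measured TCP pose, the force and the opening at its end, in the units of the state.
- read_state(): the state, without advancing time (a new reading comes with each control period).
- camera(name): name is "side" or "top" or "wrist"; returns a dict with "color" (400x640x3 uint8, red, green, blue), "depth" (400x640 float32, m along the optical axis (not along the pixel's ray), 0 where there is no reading), "K" (3x3 intrinsics, pixels), "world_to_cam" (4x4, takes a point from world to camera coordinates); the wrist camera has in their place "mount" (4x4, takes a point from camera to tool coordinates, whose origin is the TCP and whose axes are the flange's). Camera axes: x right, y up, looking along -z (the intrinsics and any distortion apply to the point x, -y, -z); pixel columns grow to the right and rows downward; lengths in m; the calibration is good to about 2 mm. A picture is of the moment at which its call begins: read the wrist's pose just before it.
- finish_job(): hands the job in, once; it reports no verdict.
Trained networks look in a picture, given as the dict that the camera call returned (one of the last four; its "shot" number tells which), for a name from the list of things; names that differ only in an ending like _2 or _b are one class to them, and where a whole thing is asked for, a point or a joint stands for the part that bears it (a point fixed in the world has none). Each returns a list of dicts, best first, with "score" (0 to 1); they miss things now and then, are a little off and sometimes report something else, mostly with a low value. They report only what shows in the picture. A call takes as long as a camera call. They do not tell look-alikes from the thing itself.
- silhouettes(query, picture): "mask" (400x640 bool, what is visible of it) and "pixel" ([row, column] in pixels, amid what is visible of it).
The state is a dict: "t": time; "q": joint angles; "dq": joint speeds; "effort": joint torques, N m; "eef_pos": TCP position; "eef_rot": TCP orientation; "force": force on the tool from outside, world axes, zero at the start; "moment": the same for the moment, N m; "gripper_width": opening from 0.0 (shut) to 1.0 (fully open).
Only numpy, scipy, OpenCV 4.12 (cv2) and the standard library are available. Lean on these libraries where they do the work, as an engineer would, in place of code of your own. Each camera call takes 0.05 s, during which the arm holds its last target. There are 200 camera calls.

## Working session

There is one attempt and no reset: what is moved stays moved. The work goes in short steps, Python scripts to look and compute and a shell command to move; the robot and the scene stay as the last step left them, time stands still between calls to the robot, and variables do not carry over. Pictures are saved under pics/ and viewed, about 12 in all and at most 16, crops included, and the job is handed in when it is done.

```bash
mkdir -p pics; cat > h.py <<'E'
import numpy as np, cv2
from scipy.spatial.transform import Rotation as R
from rig import read_state, camera, silhouettes, grip_point_offset, finish_job
def T(s=None):
    s=s or read_state(); M=np.eye(4); M[:3,:3]=R.from_euler('xyz',s['eef_rot'],degrees=True).as_matrix(); M[:3,3]=s['eef_pos']; return M
def shot(n):
    M=T(); c=camera(n)
    c['c2w']=M@c['mount'] if n=='wrist' else np.linalg.inv(c['world_to_cam']); return c
def pt(c,u,v,z=None):
    "world point of pixel col u,row v: by depth, or on plane z"
    K=c['K']; r=np.array([(u-K[0,2])/K[0,0],-(v-K[1,2])/K[1,1],-1.])
    o=c['c2w'][:3,3]
    d=c['c2w'][:3,:3]@r
    if z is None: return o+d*c['depth'][int(v),int(u)]
    return o+d*(z-o[2])/d[2]
def cloud(c,mask):
    v,u=np.nonzero(mask&(c['depth']>0)); K=c['K']; d=c['depth'][v,u]
    p=np.stack([(u-K[0,2])/K[0,0]*d,-(v-K[1,2])/K[1,1]*d,-d],1)
    return p@c['c2w'][:3,:3].T+c['c2w'][:3,3]
def save(c,name,crop=None,k=1):
    im=c['color'][...,::-1]
    if crop: a,b,e,f=crop; im=im[a:b,e:f]
    cv2.imwrite('pics/'+name,cv2.resize(im,None,fx=k,fy=k,interpolation=cv2.INTER_CUBIC))
E
python3 - <<'E'
from h import *
np.set_printoptions(precision=3,suppress=True)
print(read_state(),grip_point_offset if not callable(grip_point_offset) else grip_point_offset())
for n in('top','side'):
    c=shot(n); save(c,n+'0.png'); print(n,c['c2w'][:3,3],c['K'][0,0],[k for k in c if k not in('color','depth')])
    for q in ['stand','carrier_mid','filter_blue_mid','filter_green_mid','filter_amber_mid','diffuser_mid','lamp_knob','bearing_nut_mid','locknut_mid','spanner_jaw','tube_rack','amber_bottle','slide_box']:
        for o in silhouettes(q,c)[:3]:
            p=cloud(c,o['mask']); 
            if len(p): print(q,round(o['score'],2),np.round(o['pixel']),o['mask'].sum(),'med',np.median(p,0),'ztop',np.percentile(p[:,2],95))
E
```

```text
{'t': 0.0, 'q': array([65.534, 19.133,  2.285, 84.011, -0.771, 76.964, -3.353]), 'dq': array([ 0.016, -0.076,  0.107,  0.002,  0.098, -0.057,  0.009]), 'effort': array([ -0.   , -65.855,   1.365, -40.556,   0.017,   0.013,  -0.   ]), 'eef_pos': array([ 0.209, -0.615,  0.23 ]), 'eef_rot': array([-179.907,    0.003,   18.778]), 'force': array([ 0.589, -0.061, -0.248]), 'moment': array([ 0.015,  0.014, -0.023]), 'gripper_width': 1.0043321048712006} 0.0187
top [ 0.303 -0.002  1.416] 509.2154790715166 ['K', 'world_to_cam', 'shot', 'c2w']
stand 0.76 [217. 290.] 8577 med [0.51  0.081 0.032] ztop 0.18091032819327932
carrier_mid 0.78 [252. 452.] 338 med [ 0.416 -0.364  0.02 ] ztop 0.02568033779598947
carrier_mid 0.59 [167. 334.] 300 med [ 0.662 -0.031  0.02 ] ztop 0.02512246360682255
carrier_mid 0.53 [192. 406.] 287 med [ 0.586 -0.235  0.021] ztop 0.025430310813291484
filter_blue_mid 0.7 [192. 406.] 324 med [ 0.587 -0.235  0.02 ] ztop 0.025153324589926362
filter_green_mid 0.22 [208. 294.] 229 med [0.508 0.072 0.206] ztop 0.21560425012041473
filter_amber_mid 0.76 [215. 453.] 325 med [ 0.516 -0
[... 2012 characters left out ...]
396 0.014] ztop 0.016973088639931293
bearing_nut_mid 0.6 [201. 332.] 268 med [0.515 0.084 0.195] ztop 0.21415465680929233
locknut_mid 0.5 [202. 335.] 190 med [0.517 0.084 0.202] ztop 0.21430052768830105
spanner_jaw 0.76 [313. 399.] 911 med [0.4   0.385 0.013] ztop 0.01679449261825543
spanner_jaw 0.54 [324. 391.] 2430 med [0.439 0.405 0.004] ztop 0.007421745614629869
tube_rack 0.85 [191. 237.] 1040 med [ 0.771 -0.128  0.088] ztop 0.11669783127784755
tube_rack 0.21 [315. 399.] 817 med [0.403 0.389 0.013] ztop 0.016865003616078865
amber_bottle 0.81 [321. 295.] 522 med [0.702 0.353 0.074] ztop 0.11163007388206414
slide_box 0.82 [158. 246.] 522 med [ 0.71  -0.342  0.035] ztop 0.039371640222115145
```

View pics/top0.png

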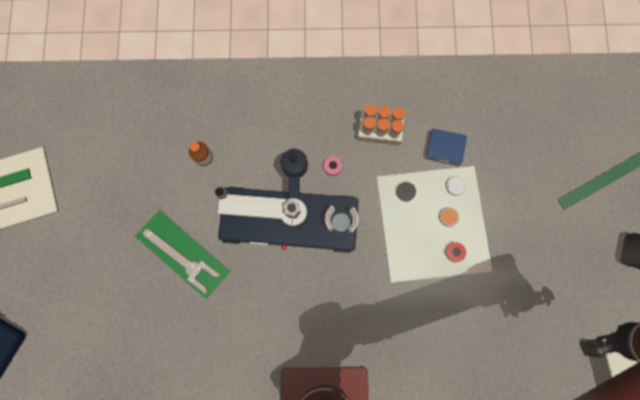

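```bash
python3 - <<'E'
import cv2
im=cv2.imread('pics/top0.png'); 
a=cv2.resize(im[90:290,150:480],(792,480),interpolation=cv2.INTER_CUBIC); cv2.imwrite('pics/top0c.png',a)
E
```

```text
(no output)
```

View pics/top0c.png

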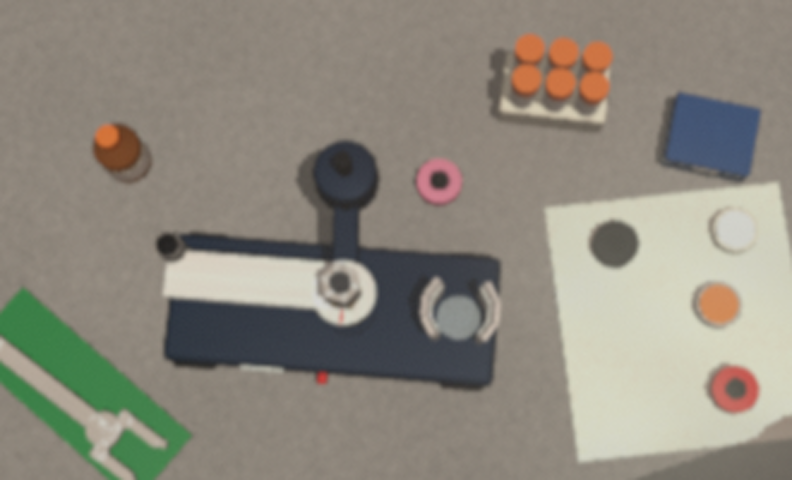

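```bash
python3 - <<'E'
from h import *
np.set_printoptions(precision=4,suppress=True)
for n in('top','side'):
    c=shot(n); 
    P=cloud(c,np.ones((400,640),bool))
    near=(abs(P[:,0]-.5)<.17)&(abs(P[:,1]-.07)<.26)
    m=near&(P[:,2]>.022)&(P[:,2]<.04)
    r=cv2.minAreaRect((P[m][:,:2]*1000).astype(np.float32)); print(n,'base',r,np.median(P[m][:,2]))
    m=near&(P[:,2]>.138)&(P[:,2]<.158)
    r=cv2.minAreaRect((P[m][:,:2]*1000).astype(np.float32)); print('bridge',r,np.median(P[m][:,2]))
    for lo,hi,nm in((.19,.212,'locknut'),(.165,.185,'post/lamp')):
        m=near&(P[:,2]>lo)&(P[:,2]<hi); 
        print(nm,np.mean(P[m],0),P[m].min(0),P[m].max(0))
        if nm[0]=='p':
            k=P[m]; k=k[k[:,1]>.2]; print('post',k.mean(0),k.min(0),k.max(0))
    b=near&(P[:,2]>-.01)&(P[:,2]<.01); print('bench z',np.median(P[b][:,2]))
    # pocket content
    for z in range(20,110,6):
        m=(np.hypot(P[:,0]-.49,P[:,1]+.055)<.05)&(abs(P[:,2]*1000-z)<3); print(z,m.sum(),P[m].mean(0)[:2] if m.any() else '')
    o=silhouettes('spanner_jaw',c)[0]; p=cloud(c,o['mask']); r=cv2.minAreaRect((p[:,:2]*1000).astype(np.float32)); print('spanner',r)
c=shot('wrist'); save(c,'w0.png'); print(c['mount'],c['K'])
E
```

```text
top base ((528.4205322265625, 111.53987121582031), (250.8975830078125, 429.6964416503906), 6.1614885330200195) 0.03007340474838527
bridge ((557.9099731445312, 150.7970428466797), (223.87586975097656, 154.41445922851562), 88.40738677978516) 0.14683026479667882
locknut [0.5221 0.0725 0.2051] [0.4921 0.0552 0.1909] [0.6356 0.0915 0.212 ]
post/lamp [0.6155 0.103  0.1783] [0.4922 0.0364 0.1651] [0.6697 0.2687 0.1849]
post [0.5587 0.2543 0.1762] [0.545  0.2406 0.167 ] [0.5729 0.2687 0.1836]
bench z 0.0004927470117803701
20 7 [ 0.4908 -0.0608]
26 216 [ 0.4827 -0.0511]
32 482 [ 0.4868 -0.051 ]
38 62 [ 0.4931 -0.0479]
44 8 [ 0.5089 -0.0646]
50 9 [ 0.4986 -0.0603]
56 4 [ 0.5002 -0.064 ]
62 6 [ 0.5036 -0.051 ]
68 4 [ 0.5038 -0.0628]
74 3 [ 0.486  -0.0406]
80 6 [ 0.5199 -0.0528]
86 28 [ 0.5034 -0.0567]
92 80 [ 0.4998 -0.0512]
98 105 [ 0.4985 -0.0529]
104 21 [ 0.4954 -0.0591]
spanner ((407.8523864746094, 400.3555908203125), (243.7334442138672, 66.25313568115234), 53.460304260253906)
side base ((551.094970703125, 93.22299194335938), (386.3042907714844, 242.5693359375), 88.61271667480469) 0.0307975
[... 382 characters left out ...]
3379652702480982
20 0 
26 12 [ 0.5169 -0.0678]
32 59 [ 0.5158 -0.0652]
38 21 [ 0.5064 -0.0643]
44 26 [ 0.502  -0.0664]
50 21 [ 0.5017 -0.0669]
56 24 [ 0.5095 -0.0634]
62 31 [ 0.4992 -0.0672]
68 25 [ 0.5072 -0.0603]
74 30 [ 0.5072 -0.058 ]
80 29 [ 0.5014 -0.0572]
86 29 [ 0.5049 -0.053 ]
92 45 [ 0.4987 -0.0731]
98 52 [ 0.5002 -0.0695]
104 8 [ 0.5111 -0.0649]
spanner ((413.6153259277344, 398.38690185546875), (244.17446899414062, 64.29683685302734), 51.07814407348633)
[[ 0.0008  0.9608  0.2773  0.0703]
 [ 1.     -0.0007 -0.0005 -0.0013]
 [-0.0003  0.2773 -0.9608 -0.1426]
 [ 0.      0.      0.      1.    ]] [[314.3429   0.     320.1754]
 [  0.     314.3429 201.3125]
 [  0.       0.       1.    ]]
```

View pics/side0.png

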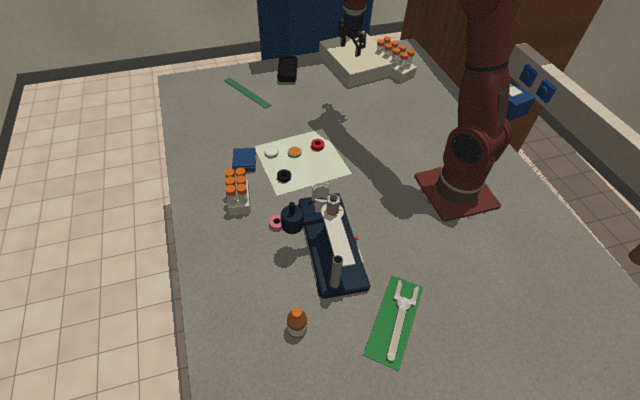

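```bash
cat >> h.py <<'E'
def wrap(a): return (a+180)%360-180
def go(x=None,y=None,z=None,yaw=None,turn_first=True):
    "prints the total shift (units of 40 mm, tool axes) and turn (units of .12 rad) to a tool-down pose"
    s=read_state(); p=s['eef_pos']; yw=s['eef_rot'][2]
    t=[p[i] if q is None else q for i,q in enumerate((x,y,z))]; d=np.array(t)-p
    dy=0 if yaw is None else wrap(yaw-yw); a=np.radians(yw+(dy if turn_first else 0))
    u=np.array([d[0]*np.cos(a)+d[1]*np.sin(a),d[0]*np.sin(a)-d[1]*np.cos(a),-d[2]])/.04
    rv=(R.from_euler('xyz',s['eef_rot'],degrees=True).inv()*R.from_euler('xyz',[180,0,yw],degrees=True)).as_rotvec()/.12
    print('t %.1f at'%s['t'],np.round(p,4),np.round(s['eef_rot'],2),'shift',np.round(u,3),'az %.2f'%(-np.radians(dy)/.12),'level',np.round(rv,3),'w',round(s['gripper_width'],3),'F',np.round(s['force'],1))
E
python3 -m pendant '[[0,0,0,0.95,-0.56,-0.3,-0.6],[0,0,0,0.95,-0.56,-0.3,-0.6],[0,0,0,0.95,-0.56,-0.3,-0.6],[0,0,0,0.95,-0.56,-0.3,-0.6],[0,0,0,0.95,-0.56,-0.3,-0.6]]' 40
python3 -m pendant '[[0,0,0,0.95,-0.56,-0.3,-0.6],[0,0,0,0.95,-0.56,-0.3,-0.6],[0,0,0,0.95,-0.56,-0.3,-0.6],[0,0,0,0.95,-0.56,-0.3,-0.6],[0,0,0,0.95,-0.56,-0.3,-0.6]]'
python3 -m pendant '[[0,0,-0.98,0,0,0,-0.6],[0,0,-0.98,0,0,0,-0.6],[0,0,-0.98,0,0,0,-0.6],[0,0,-0.98,0,0,0,-0.6],[0,0,-0.98,0,0,0,-0.6]]'
python3 -m pendant '[[0,0,-0.98,0,0,0,-0.6],[0,0,-0.98,0,0,0,-0.6],[0,0,-0.98,0,0,0,-0.6],[0,0,-0.98,0,0,0,-0.6],[0,0,-0.98,0,0,0,-0.6]]'
python3 - <<'E'
from h import *
np.set_printoptions(precision=4,suppress=True)
go()
c=shot('wrist'); save(c,'w1.png')
for q in ['carrier_mid','filter_blue_mid','filter_green_mid','filter_amber_mid','diffuser_mid']:
    for o in silhouettes(q,c)[:4]:
        p=cloud(c,o['mask']); k=p[p[:,2]>np.percentile(p[:,2],90)-.008]
        print(q,round(o['score'],2),np.round(o['pixel']),o['mask'].sum(),cv2.minEnclosingCircle((k[:,:2]*1000).astype(np.float32)),k.mean(0))
E
```

```text
t: 2.28
eef_pos: [0.3539, -0.447, 0.2919]
eef_rot: [180.0, -0.0, 18.8]
force: [0.9, 0.3, -0.3]
gripper_width: 0.804
t: 2.9
eef_pos: [0.4976, -0.2798, 0.3519]
eef_rot: [180.0, -0.0, 18.8]
force: [0.0, 0.1, -0.8]
gripper_width: 0.798
t: 3.52
eef_pos: [0.4969, -0.281, 0.3514]
eef_rot: [180.0, 0.0, 52.7]
force: [0.1, -0.1, 0.5]
gripper_width: 0.8
t: 4.15
eef_pos: [0.4969, -0.281, 0.3514]
eef_rot: [180.0, 0.0, 86.4]
force: [0.0, 0.1, 0.3]
gripper_width: 0.8
t 4.2 at [ 0.4969 -0.281   0.3514] [180.     0.    86.38] shift [ 0.  0. -0.] az -0.00 level [0.001 0.    0.   ] w 0.8 F [0.  0.1 0.3]
carrier_mid 0.96 [213. 276.] 932 ((417.3459777832031, -363.4293212890625), 26.816770553588867) [ 0.4179 -0.3623  0.0201]
carrier_mid 0.85 [122. 380.] 1080 ((587.9339599609375, -234.7530517578125), 26.694612503051758) [ 0.5875 -0.2347  0.0202]
carrier_mid 0.4 [196. 460.] 4067 ((713.9194946289062, -351.4952697753906), 63.818355560302734) [ 0.7126 -0.3491  0.034 ]
filter_blue_mid 0.39 [201. 333.] 905 ((515.8455200195312, -351.3655090332031), 26.87310791015625) [ 0.5159 -0.3503  0.0144]
filter_amber_mid 0.78 [203. 332.] 862 ((516.0913696289062, -351.2177429199219), 26.808441162109375) [ 0.5158 -0.3499  0.0144]
diffuser_mid 0.98 [211. 393.] 915 ((604.2586059570312, -375.2918395996094), 27.100589752197266) [ 0.6033 -0.3742  0.0144]
```

View pics/w1.png

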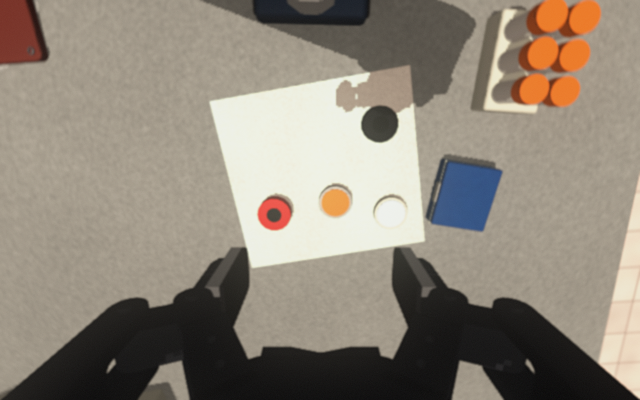

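```bash

python3 -m pendant '[[0,0,0,0.26,0.44,0.9,-0.6],[0,0,0,0.26,0.44,0.9,-0.6],[0,0,0,0.26,0.44,0.9,-0.6],[0,0,0,0.26,0.44,0.9,-0.6],[0,0,0,0.26,0.44,0.9,-0.6]]' 
python3 -c "
from h import *
go(.588,-.2347,.004)"
```

```text
t: 5.08
eef_pos: [0.5887, -0.2347, 0.1702]
eef_rot: [180.0, 0.0, 86.1]
force: [-0.0, -0.6, -0.0]
gripper_width: 0.804
t 5.1 at [ 0.5887 -0.2347  0.1702] [179.99   0.    86.06] shift [-1.000e-03 -1.900e-02  4.155e+00] az -0.00 level [0.001 0.001 0.   ] w 0.804 F [-0.  -0.6 -0. ]
```

```bash

python3 -m pendant '[[0,0,0,0,-0.02,0.9,-0.6],[0,0,0,0,0,0.9,-0.6],[0,0,0,0,0,0.9,-0.6],[0,0,0,0,0,0.9,-0.6],[0,0,0,0,0,0.55,-0.6]]' 
python3 -m pendant '[[0,0,0,0,0,0,1],[0,0,0,0,0,0,1],[0,0,0,0,0,0,1],[0,0,0,0,0,0,1],[0,0,0,0,0,0,1]]' 40
python3 -m pendant '[[0,0,0,0,0,-1,1],[0,0,0,0,0,-1,1],[0,0,0,0,0,-1,1],[0,0,0,0,0,-1,1],[0,0,0,0,0,-1,1]]'
python3 -c "
from h import *
go(.47,.04,.40,86)"
```

```text
t: 5.7
eef_pos: [0.5865, -0.2347, 0.0033]
eef_rot: [-179.9, -0.0, 86.1]
force: [-0.1, -0.5, 0.1]
gripper_width: 0.797
t: 6.32
eef_pos: [0.5876, -0.2351, 0.0058]
eef_rot: [180.0, 0.0, 86.1]
force: [0.2, 0.1, -1.3]
gripper_width: 0.613
t: 6.95
eef_pos: [0.5872, -0.2348, 0.2069]
eef_rot: [180.0, 0.0, 86.2]
force: [0.7, -0.9, -0.9]
gripper_width: 0.613
t 7.0 at [ 0.5872 -0.2348  0.2069] [1.7999e+02 1.0000e-02 8.6160e+01] shift [ 6.65  -3.402 -4.829] az 0.02 level [0.002 0.001 0.   ] w 0.613 F [ 0.7 -0.9 -0.9]
```

```bash

python3 -m pendant '[[0,0,0,0.4,-0.34,-0.8,1],[0,0,0,0.75,-0.34,-0.6,1],[0,0,0,0.75,-0.34,-0.6,1],[0,0,0,0.75,-0.34,-0.55,1],[0,0,0,0.75,-0.34,-0.55,1]]'
python3 -m pendant '[[0,0,0,0.75,-0.34,-0.55,1],[0,0,0,0.75,-0.34,-0.55,1],[0,0,0,0.75,-0.34,-0.55,1],[0,0,0,0.75,-0.34,-0.5,1],[0,0,0,0.75,-0.34,0,1]]'
cat > stand.py <<'E'
from h import *
from scipy.optimize import least_squares
np.set_printoptions(precision=4,suppress=True)
go()
c=shot('wrist'); save(c,'w2.png')
P=cloud(c,np.ones((400,640),bool))
near=(abs(P[:,0]-.5)<.17)&(abs(P[:,1]-.07)<.26)
def sel(lo,hi): return P[near&(P[:,2]>lo)&(P[:,2]<hi)]
k=sel(.2,.212); k=k[np.hypot(k[:,0]-.51,k[:,1]-.07)<.04]; r=cv2.minEnclosingCircle((k[:,:2]*1e3).astype(np.float32)); print('locknut',k.mean(0),r,len(k))
k=sel(.168,.182); k=k[k[:,1]>.22]; print('post',k.mean(0),cv2.minEnclosingCircle((k[:,:2]*1e3).astype(np.float32)),len(k)) if len(k) else 0
k=sel(.085,.102); k=k[(abs(k[:,1]+.055)<.06)&(abs(k[:,0]-.5)<.06)]; print('walls',k.mean(0),cv2.minEnclosingCircle((k[:,:2]*1e3).astype(np.float32)),len(k))
k=sel(.143,.152); print('bridge',cv2.minAreaRect((k[:,:2]*1e3).astype(np.float32)),len(k),k.mean(0))
# occupancy fit of bridge edges: straight strip
kk=k[(k[:,1]>.11)&(k[:,1]<.24)]
for lo in np.arange(.11,.24,.02):
    b=kk[(kk[:,1]>lo)&(kk[:,1]<lo+.02)]; print(round(lo+.01,2),len(b),b[:,0].min() if len(b) else '',b[:,0].max() if len(b) else '')
k=sel(.024,.036); 
for lo in np.arange(-.1,.25,.04):
    b=k[(k[:,1]>lo)&(k[:,1]<lo+.02)]; print('base',round(lo+.01,2),len(b),b[:,0].min() if len(b) else '',b[:,0].max() if len(b) else '')
E
python3 stand.py
```

```text
t: 7.58
eef_pos: [0.5281, -0.0936, 0.3303]
eef_rot: [180.0, 0.0, 86.2]
force: [-0.7, 0.5, -0.7]
gripper_width: 0.617
t: 8.2
eef_pos: [0.4707, 0.0609, 0.4171]
eef_rot: [179.8, -0.0, 86.2]
force: [-0.9, -0.0, -1.3]
gripper_width: 0.61
t 8.2 at [0.4707 0.0609 0.4171] [179.83  -0.    86.18] shift [ 0.  0. -0.] az -0.00 level [ 0.024 -0.    -0.   ] w 0.61 F [-0.9 -0.  -1.3]
locknut [0.511  0.0762 0.2054] ((511.7724609375, 75.02653503417969), 20.47284698486328) 599
post [0.5588 0.2427 0.1696] ((558.8548583984375, 242.90573120117188), 3.836165189743042) 9
walls [ 0.5101 -0.0158  0.0958] ((507.6102294921875, -18.091331481933594), 27.92521095275879) 221
bridge ((564.7645874023438, 139.2330322265625), (212.58322143554688, 149.3567657470703), 80.01459503173828) 6596 [0.5257 0.1632 0.1471]
0.12 645 0.4960731093886886 0.5475348474391102
0.14 673 0.4981637803909653 0.548993216085235
0.16 700 0.5003737034252839 0.5506687384488251
0.18 733 0.5013977823458189 0.5530771980110598
0.2 770 0.503712629341718 0.5546768433723364
0.22 795 0.505746824892467 0.5562153916342967
0.24 411 0.5067999946755348 0.5574859989312146
base -0.09 106 0.5467070501852781 0.5709145954171299
base -0.05 295 0.4981921694611936 0.5751587050560903
base -0.01 854 0.43077356691952345 0.5792971266912622
base 0.03 564 0.4338840870315507 0.5830069659482247
base 0.07 323 0.43728534220718107 0.586335596108514
base 0.11 633 0.43450894082741165 0.5900772098885674
base 0.15 681 0.4416573854973297 0.5937060350532098
base 0.19 735 0.4441930518453008 0.5969580984423565
base 0.23 769 0.45048954565386046 0.5999999527493077
```

View pics/w2.png

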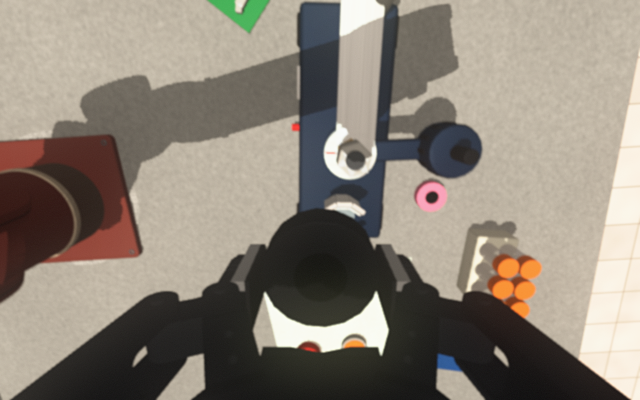

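```bash

python3 -m pendant '[[0,0,0.19,0,0,0,1],[0,0,0,-0.9,0.33,0,1],[0,0,0,-0.9,0.33,0.2,1],[0,0,0,-0.88,0.33,0.8,1],[0,0,0,0,0,1,1]]'
python3 -m pendant '[[0,0,0,0,0,1,1],[0,0,0,0,0,1,1],[0,0,0,0,0,1,1],[0,0,0,0,0,0.8,1],[0,0,0,0,0,0,1]]'
python3 - <<'E'
from h import *
np.set_printoptions(precision=4,suppress=True)
go(.5004,-.0502,.034,84.85)
t=shot('top')
for n,c in(('side',shot('side')),):
    P=cloud(c,np.ones((400,640),bool)); k=P[(np.hypot(P[:,0]-.5,P[:,1]+.05)<.055)&(P[:,2]>.093)&(P[:,2]<.103)]; print(n,k.mean(0),cv2.minEnclosingCircle((k[:,:2]*1e3).astype(np.float32)),len(k))
E
```

```text
t: 8.88
eef_pos: [0.5012, -0.0556, 0.334]
eef_rot: [180.0, 0.0, 84.4]
force: [-0.4, 0.7, -1.4]
gripper_width: 0.613
t: 9.5
eef_pos: [0.4989, -0.0518, 0.181]
eef_rot: [-179.7, -0.0, 84.7]
force: [-0.4, 0.4, -0.1]
gripper_width: 0.615
t 9.5 at [ 0.4989 -0.0518  0.181 ] [-179.71   -0.01   84.74] shift [0.044 0.033 3.676] az -0.02 level [-0.042 -0.002  0.   ] w 0.615 F [-0.4  0.4 -0.1]
side [ 0.5029 -0.0635  0.0975] ((499.37164306640625, -51.12041091918945), 45.10517501831055) 86
```

```bash

python3 -m pendant '[[0,0,0,0.035,0.025,0.6,1],[0,0,0,0,0,0.6,1],[0,0,0,0,0,0.6,1],[0,0,0,0,0,0.5,1],[0,0,0,0,0,0.5,1]]'
python3 -m pendant '[[0,0,0,0,0,0.3,1],[0,0,0,0,0,0.3,1],[0,0,0,0,0,0.2,1],[0,0,0,0,0,0.05,1],[0,0,0,0,0,0,1]]'
python3 -c "
from h import *
go(.5000,-.0505,.034,84.85)"
```

```text
t: 10.22
eef_pos: [0.5034, -0.05, 0.0726]
eef_rot: [179.8, 0.0, 84.8]
force: [0.7, -0.2, -1.4]
gripper_width: 0.613
t: 10.85
eef_pos: [0.502, -0.0495, 0.0375]
eef_rot: [180.0, -0.0, 84.9]
force: [-0.9, -1.2, 0.1]
gripper_width: 0.614
t 10.8 at [ 0.502  -0.0495  0.0375] [179.99  -0.    84.85] shift [-0.031 -0.048  0.088] az 0.00 level [ 0.002 -0.    -0.   ] w 0.614 F [-0.9 -1.2  0.1]
```

```bash

python3 -m pendant '[[0,0,0,0,-0.03,0.04,1],[0,0,0,0,0,0,-0.5],[0,0,0,0,0,0,-0.5],[0,0,0,0,0,0,-0.5],[0,0,0,0,0,-0.5,-0.5]]'
python3 -m pendant '[[0,0,0,0,0,-1,-0.5],[0,0,0,0,0,-1,-0.5],[0,0,0,0,0,-1,-0.5],[0,0,0,0,0,-1,-0.5],[0,0,0,0,0,-1,-0.5]]'
python3 - <<'E'
from h import *
np.set_printoptions(precision=4,suppress=True)
go(.5161,-.3505,.25,84.85)
c=shot('top'); save(c,'t3.png')
for q in ['carrier_mid','filter_amber_mid','diffuser_mid','filter_blue_mid','filter_green_mid']:
    for o in silhouettes(q,c)[:3]:
        p=cloud(c,o['mask']); print(q,round(o['score'],2),np.round(o['pixel']),np.median(p,0))
P=cloud(c,np.ones((400,640),bool)); k=P[(np.hypot(P[:,0]-.5,P[:,1]+.0505)<.022)]; print(len(k),np.percentile(k[:,2],[5,25,50,75,95]))
E
```

```text
t: 11.48
eef_pos: [0.4995, -0.0493, 0.0549]
eef_rot: [-179.9, -0.0, 84.9]
force: [0.1, -0.2, 0.4]
gripper_width: 0.752
t: 12.1
eef_pos: [0.5004, -0.0493, 0.2572]
eef_rot: [180.0, 0.0, 84.9]
force: [0.9, -0.5, -0.6]
gripper_width: 0.744
t 12.1 at [ 0.5004 -0.0493  0.2572] [179.98   0.01  84.86] shift [-7.464  1.066  0.18 ] az 0.00 level [0.002 0.001 0.   ] w 0.744 F [ 0.9 -0.5 -0.6]
carrier_mid 0.73 [250. 454.] [ 0.4178 -0.3618  0.0199]
carrier_mid 0.64 [151. 201.] [0.6869 0.3302 0.0748]
filter_amber_mid 0.85 [216. 451.] [ 0.5145 -0.3507  0.0149]
diffuser_mid 0.87 [189. 456.] [ 0.602  -0.3751  0.0144]
filter_blue_mid 0.2 [190. 458.] [ 0.6019 -0.3755  0.0146]
631 [0.6614 0.6636 0.665  0.666  0.6675]
```

```bash

python3 -m pendant '[[0,0,0,-0.94,0.13,0,-0.6],[0,0,0,-0.94,0.13,0,-0.6],[0,0,0,-0.94,0.13,0,-0.6],[0,0,0,-0.94,0.13,0,-0.6],[0,0,0,-0.94,0.13,0,-0.6]]'
python3 -m pendant '[[0,0,0,-0.92,0.13,0.2,-0.6],[0,0,0,-0.92,0.13,0.4,-0.6],[0,0,0,-0.92,0.14,0.4,-0.6],[0,0,0,0,0.13,0.4,-0.6],[0,0,0,0,0,0,-0.6]]'
cat > disc.py <<'E'
import sys
from h import *
np.set_printoptions(precision=4,suppress=True)
q,zg=sys.argv[1],float(sys.argv[2])
c=shot('wrist'); o=silhouettes(q,c)[0]; p=cloud(c,o['mask']); k=p[p[:,2]>np.percentile(p[:,2],90)-.008]
(x,y),r=cv2.minEnclosingCircle((k[:,:2]*1e3).astype(np.float32)); print(o['score'],x,y,r,k.mean(0))
go(x/1e3,y/1e3,zg,84.85)
E
python3 disc.py filter_amber_mid 0.002
python3 - <<'E'
from h import *
c=shot('top')
P=cloud(c,np.ones((400,640),bool)); k=P[(np.hypot(P[:,0]-.5,P[:,1]+.0505)<.022)]; print(len(k),np.percentile(k[:,2],[5,25,50,75,95]))
E
```

```text
t: 13.02
eef_pos: [0.509, -0.2399, 0.2542]
eef_rot: [-179.9, -0.0, 84.9]
force: [-0.7, 0.5, 0.6]
gripper_width: 0.802
t: 13.65
eef_pos: [0.5203, -0.3492, 0.197]
eef_rot: [-179.8, -0.2, 84.9]
force: [0.4, -0.2, 0.4]
gripper_width: 0.796
0.7 515.5303955078125 -351.37921142578125 26.85365867614746 [ 0.5158 -0.3502  0.0144]
t 13.8 at [ 0.5212 -0.3493  0.1996] [-179.97   -0.05   84.96] shift [-0.065 -0.136  4.939] az 0.02 level [-0.004 -0.008  0.   ] w 0.802 F [ 0.1 -0.4  0.9]
205 [0.04544925 0.0484105  0.05047679 0.05237558 0.05471993]
```

```bash

python3 -m pendant '[[0,0,0,-0.06,-0.13,1,-0.6],[0,0,0,0,0,1,-0.6],[0,0,0,0,0,1,-0.6],[0,0,0,0,0,1,-0.6],[0,0,0,0,0,0.7,-0.6]]'
python3 -m pendant '[[0,0,0,0,0,0.2,-0.6],[0,0,0,0,0,0.08,1],[0,0,0,0,0,0,1],[0,0,0,0,0,0,1],[0,0,0,0,0,0,1]]'
python3 -m pendant '[[0,0,0,0,0,-0.3,1],[0,0,0,0,0,-1,1],[0,0,0,0,0,-1,1],[0,0,0,0,0,-1,1],[0,0,0,0,0,-1,1]]'
python3 - <<'E'
from h import *
go(.5000,-.0500,.17,84.85)
c=shot('side'); save(c,'s4.png',(100,250,200,400),4)
E
```

```text
t: 14.42
eef_pos: [0.5156, -0.3518, 0.011]
eef_rot: [180.0, -0.0, 84.9]
force: [-0.7, -0.2, 0.5]
gripper_width: 0.8
t: 15.05
eef_pos: [0.5165, -0.3531, 0.0021]
eef_rot: [179.9, 0.1, 84.9]
force: [-0.5, 1.5, 6.9]
gripper_width: 0.608
t: 15.68
eef_pos: [0.5153, -0.3527, 0.1747]
eef_rot: [180.0, 0.0, 84.9]
force: [0.7, -0.9, -1.0]
gripper_width: 0.61
t 15.7 at [ 0.5153 -0.3527  0.1747] [1.7997e+02 2.0000e-02 8.4850e+01] shift [ 7.503 -1.06   0.118] az 0.00 level [0.005 0.003 0.   ] w 0.61 F [ 0.7 -0.9 -1. ]
```

View pics/s4.png

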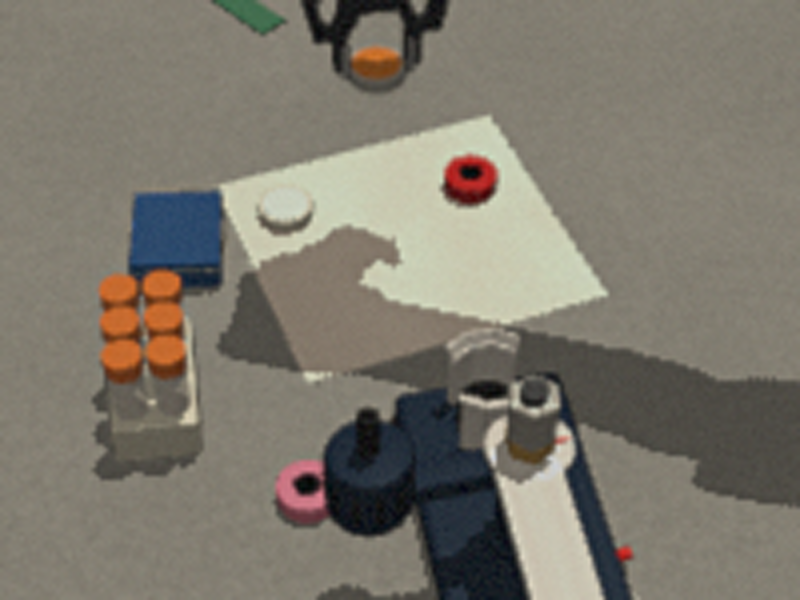

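```bash

python3 -m pendant '[[0,0,0,0.93,-0.13,0,1],[0,0,0,0.93,-0.13,0,1],[0,0,0,0.93,-0.13,0,1],[0,0,0,0.93,-0.13,0,1],[0,0,0,0.93,-0.13,0,1]]'
python3 -m pendant '[[0,0,0,0.93,-0.13,0,1],[0,0,0,0.93,-0.13,0,1],[0,0,0,0.93,-0.13,0,1],[0,0,0,0,0,0.4,1],[0,0,0,0,0,0.3,1]]'
python3 -c "
from h import *
go(.5002,-.0515,.053,84.85)"
```

```text
t: 16.35
eef_pos: [0.5061, -0.1639, 0.1732]
eef_rot: [180.0, 0.0, 84.9]
force: [0.7, -0.4, -0.4]
gripper_width: 0.608
t: 16.98
eef_pos: [0.5005, -0.0533, 0.1439]
eef_rot: [-180.0, 0.0, 84.8]
force: [0.4, -0.1, -0.5]
gripper_width: 0.608
t 17.0 at [ 0.5005 -0.0533  0.1439] [-1.800e+02  4.000e-02  8.484e+01] shift [ 0.044 -0.011  2.272] az -0.00 level [-0.     0.005 -0.   ] w 0.608 F [ 0.4 -0.1 -0.5]
```

```bash

python3 -m pendant '[[0,0,0,0.04,0,0.6,1],[0,0,0,0,0,0.6,1],[0,0,0,0,0,0.5,1],[0,0,0,0,0,0.3,1],[0,0,0,0,0,0.22,1]]'
python3 -m pendant '[[0,0,0,0,0,0.03,1],[0,0,0,0,0,0,1],[0,0,0,0,0,0,-0.5],[0,0,0,0,0,0,-0.5],[0,0,0,0,0,0,-0.5]]'
python3 -m pendant '[[0,0,0,0,0,-0.6,-0.5],[0,0,0,0,0,-1,-0.5],[0,0,0,0,0,-1,-0.5],[0,0,0,0,0,-1,-0.5],[0,0,0,0,0,-0.2,-0.5]]'
python3 - <<'E'
from h import *
go(.6033,-.3750,.2,84.85)
E
```

```text
t: 17.6
eef_pos: [0.5008, -0.0517, 0.0551]
eef_rot: [-180.0, 0.0, 84.8]
force: [1.4, -0.3, -1.3]
gripper_width: 0.609
t: 18.23
eef_pos: [0.5011, -0.051, 0.0548]
eef_rot: [180.0, 0.0, 84.9]
force: [0.8, 0.1, -0.3]
gripper_width: 0.749
t: 18.85
eef_pos: [0.5022, -0.051, 0.2094]
eef_rot: [179.7, 0.0, 84.9]
force: [-0.0, -0.2, -0.9]
gripper_width: 0.749
t 18.9 at [ 0.5022 -0.051   0.2094] [1.7974e+02 3.0000e-02 8.4860e+01] shift [-7.841  3.243  0.235] az 0.00 level [0.038 0.004 0.   ] w 0.749 F [-0.  -0.2 -0.9]
```

```bash

python3 -m pendant '[[0,0,0,-0.97,0.4,0,-0.5],[0,0,0,-0.97,0.4,0,-0.5],[0,0,0,-0.97,0.4,0,-0.5],[0,0,0,-0.97,0.4,0,-0.5],[0,0,0,-0.97,0.4,0,-0.5]]'
python3 -m pendant '[[0,0,0,-0.97,0.4,0,-0.5],[0,0,0,-0.97,0.4,0,-0.5],[0,0,0,-0.97,0.4,0,-0.5],[0,0,0,0,0,0.1,-0.5],[0,0,0,0,0,0,-0.5]]'
python3 disc.py diffuser_mid 0.002
python3 - <<'E'
from h import *
c=shot('top')
P=cloud(c,np.ones((400,640),bool)); k=P[(np.hypot(P[:,0]-.5,P[:,1]+.0505)<.022)]; print(len(k),np.percentile(k[:,2],[5,25,50,75,95]))
A=np.c_[k[:,:2],np.ones(len(k))]; print(np.linalg.lstsq(A,k[:,2],rcond=None)[0])
k=P[(np.hypot(P[:,0]-.71,P[:,1]+.349)<.08)&(P[:,2]>.028)&(P[:,2]<.045)]; print('box',cv2.boxPoints(cv2.minAreaRect((k[:,:2]*1e3).astype(np.float32))))
E
```

```text
t: 19.48
eef_pos: [0.5631, -0.2525, 0.2054]
eef_rot: [-179.9, -0.0, 84.9]
force: [0.4, 0.4, 0.1]
gripper_width: 0.747
t: 20.1
eef_pos: [0.6001, -0.3708, 0.2009]
eef_rot: [-179.9, -0.1, 84.9]
force: [0.1, 0.1, -0.6]
gripper_width: 0.751
0.72 627.8472900390625 -389.69287109375 26.96697425842285 [ 0.6276 -0.3883  0.0145]
t 20.2 at [ 0.6007 -0.3702  0.2022] [-179.97   -0.05   84.94] shift [-0.425  0.721  5.005] az 0.01 level [-0.004 -0.007  0.   ] w 0.75 F [ 0.3 -0.4  1. ]
212 [0.06031092 0.06305493 0.06462316 0.06695764 0.06928672]
[-0.01234055 -0.01993468  0.07000794]
box [[ 659.3684  -391.85785]
 [ 744.78064 -411.41187]
 [ 767.3948  -312.63275]
 [ 681.98254 -293.07874]]
```

```bash

python3 -m pendant '[[0,0,1,0,0,0,-0.6],[0,0,1,0,0,0,-0.6],[0,0,1,0,0,0,-0.6],[0,0,1,0,0,0,-0.6],[0,0,1,0,0,0,-0.6]]'
python3 -m pendant '[[0,0,1,0,0,0,-0.6],[0,0,1,0,0,0,-0.6],[0,0,1,0,0,0,-0.6],[0,0,0,0.3,0.75,0,-0.6],[0,0,0,0,0,0,-0.6]]'
python3 disc.py diffuser_mid 0.001 | sed 's/az.*level/level/'
python3 -c "
from h import *
go(.6278,-.3897,.001)"
```

```text
t: 20.88
eef_pos: [0.6007, -0.3707, 0.2031]
eef_rot: [180.0, -0.0, 50.3]
force: [-0.4, -0.1, -0.4]
gripper_width: 0.801
t: 21.5
eef_pos: [0.6267, -0.3916, 0.2022]
eef_rot: [180.0, -0.0, 29.9]
force: [-0.6, -0.6, -0.6]
gripper_width: 0.798
0.94 627.7041015625 -389.9356384277344 26.876585006713867 [ 0.6285 -0.3894  0.0144]
t 21.6 at [ 0.626  -0.3907  0.2026] [-179.98   -0.01   29.91] shift [0.024 0.042 5.039] level [-0.004 -0.002  0.   ] w 0.802 F [ 0.4 -0.  -0.2]
t 21.6 at [ 0.626  -0.3907  0.2026] [-1.7998e+02 -1.0000e-02  2.9910e+01] shift [0.053 0.    5.039] az -0.00 level [-0.004 -0.002  0.   ] w 0.802 F [ 0.4 -0.  -0.2]
```

```bash

python3 -m pendant '[[0,0,0,0.05,0.01,1,-0.6],[0,0,0,0,0,1,-0.6],[0,0,0,0,0,1,-0.6],[0,0,0,0,0,1,-0.6],[0,0,0,0,0,0.7,-0.6]]'
python3 -m pendant '[[0,0,0,0,0,0.25,-0.6],[0,0,0,0,0,0.05,1],[0,0,0,0,0,0,1],[0,0,0,0,0,0,1],[0,0,0,0,0,0,1]]'
python3 -m pendant '[[0,0,0,0,0,-0.3,1],[0,0,0,0,0,-1,1],[0,0,0,0,0,-1,1],[0,0,0,0,0,-1,1],[0,0,0,0,0,-1,1]]'
python3 -m pendant '[[0,0,-1,0,0,0,1],[0,0,-1,0,0,0,1],[0,0,-1,0,0,0,1],[0,0,-1,0,0,0,1],[0,0,-1,0,0,0,1]]'
python3 -m pendant '[[0,0,-1,0,0,0,1],[0,0,-1,0,0,0,1],[0,0,-1,0,0,0,1],[0,0,0,0,0,0,1],[0,0,0,0,0,0,1]]'
python3 -c "
from h import *
go(.5002,-.0502,.17,84.85)"
```

```text
t: 22.22
eef_pos: [0.6268, -0.3898, 0.013]
eef_rot: [-179.9, 0.0, 29.9]
force: [-0.8, 0.5, 0.4]
gripper_width: 0.798
t: 22.85
eef_pos: [0.6282, -0.3913, 0.0035]
eef_rot: [179.9, -0.0, 29.8]
force: [0.2, 0.7, 3.3]
gripper_width: 0.606
t: 23.48
eef_pos: [0.6277, -0.391, 0.1769]
eef_rot: [180.0, -0.0, 29.8]
force: [0.1, -0.4, -1.9]
gripper_width: 0.602
t: 24.1
eef_pos: [0.6278, -0.391, 0.1754]
eef_rot: [180.0, 0.0, 64.5]
force: [0.5, 0.5, -0.4]
gripper_width: 0.608
t: 24.72
eef_pos: [0.6278, -0.3911, 0.175]
eef_rot: [180.0, 0.0, 84.7]
force: [-0.5, 0.7, -0.9]
gripper_width: 0.607
t 24.7 at [ 0.6278 -0.3911  0.175 ] [1.7998e+02 1.0000e-02 8.4700e+01] shift [ 8.202 -3.941  0.124] az -0.02 level [0.002 0.001 0.   ] w 0.607 F [-0.5  0.7 -0.9]
```

```bash

python3 -m pendant '[[0,0,0,0.9,-0.438,0,1],[0,0,0,0.91,-0.438,0,1],[0,0,0,0.91,-0.438,0,1],[0,0,0,0.91,-0.438,0,1],[0,0,0,0.91,-0.438,0,1]]'
python3 -m pendant '[[0,0,0,0.91,-0.438,0,1],[0,0,0,0.91,-0.438,0,1],[0,0,0,0.91,-0.438,0,1],[0,0,0,0.91,-0.438,0,1],[0,0,0,0,0,0.3,1]]'
python3 -m pendant '[[0,0,0,0,0,0,1],[0,0,0,0,0,0,1],[0,0,0,0,0,0,1],[0,0,0,0,0,0,1],[0,0,0,0,0,0,1]]'
python3 -c "
from h import *
go(.5002,-.0508,.068,84.85)"
```

```text
t: 25.35
eef_pos: [0.5563, -0.201, 0.1749]
eef_rot: [180.0, 0.0, 84.7]
force: [0.3, 0.4, -0.2]
gripper_width: 0.607
t: 25.98
eef_pos: [0.5002, -0.0478, 0.1638]
eef_rot: [179.8, 0.0, 85.0]
force: [-0.0, -1.1, -0.1]
gripper_width: 0.606
t: 26.6
eef_pos: [0.5002, -0.0512, 0.1626]
eef_rot: [180.0, -0.0, 84.8]
force: [-0.6, 0.1, -0.9]
gripper_width: 0.608
t 26.6 at [ 0.5002 -0.0512  0.1626] [179.99  -0.    84.83] shift [ 0.009 -0.     2.365] az -0.00 level [ 0.001 -0.001 -0.   ] w 0.608 F [-0.6  0.1 -0.9]
```

```bash

python3 -m pendant '[[0,0,0,0,0,0.6,1],[0,0,0,0,0,0.6,1],[0,0,0,0,0,0.5,1],[0,0,0,0,0,0.4,1],[0,0,0,0,0,0.22,1]]'
python3 -m pendant '[[0,0,0,0,0,0.04,1],[0,0,0,0,0,0,1],[0,0,0,0,0,0,-0.5],[0,0,0,0,0,0,-0.5],[0,0,0,0,0,0,-0.5]]'
python3 -m pendant '[[0,0,0,0,0,-0.6,-0.5],[0,0,0,0,0,-1,-0.5],[0,0,0,0,0,-1,-0.5],[0,0,0,0,0,-1,-0.5],[0,0,0,0,0,-1,-0.5]]'
python3 -m pendant '[[0,0,0,0,0,-1,-0.5],[0,0,0,-0.5,0,-0.8,-0.5],[0,0,0,-0.8,0,0,-0.5],[0,0,0,-0.8,0,0,-0.5],[0,0,0,-0.3,0,0,-0.5]]'
python3 - <<'E'
from h import *
np.set_printoptions(precision=4,suppress=True)
for n in('top','side','wrist'):
    c=shot(n); P=cloud(c,np.ones((400,640),bool))
    k=P[(np.hypot(P[:,0]-.5,P[:,1]+.0505)<.022)&(P[:,2]<.3)]
    if len(k)>50:
        print(n,len(k),np.percentile(k[:,2],[5,50,95]),np.linalg.lstsq(np.c_[k[:,:2],np.ones(len(k))],k[:,2],rcond=None)[0])
    if len(k)>50:
        k=P[(np.hypot(P[:,0]-.5,P[:,1]+.0505)<.04)&(abs(P[:,2]-.078)<.006)]; print('diff',cv2.minEnclosingCircle((k[:,:2]*1e3).astype(np.float32)))
    k=P[(np.hypot(P[:,0]-.5116,P[:,1]-.0745)>.09)&(np.hypot(P[:,0]-.5116,P[:,1]-.0745)<.16)&(P[:,2]>.195)&(P[:,2]<.226)&(P[:,0]>.56)]
    if len(k): print(n,'knob',k.mean(0),cv2.minEnclosingCircle((k[:,:2]*1e3).astype(np.float32)),len(k))
    kk=k[k[:,2]>.213]; print(len(kk),cv2.minEnclosingCircle((kk[:,:2]*1e3).astype(np.float32)) if len(kk) else '')
    if n=='wrist': save(c,'w5.png')
go(.5116,.0745,.3,84.85)
E
```

```text
t: 27.22
eef_pos: [0.4999, -0.051, 0.069]
eef_rot: [-180.0, -0.0, 84.9]
force: [0.2, 0.8, -0.4]
gripper_width: 0.608
t: 27.85
eef_pos: [0.5002, -0.051, 0.0684]
eef_rot: [180.0, 0.0, 84.9]
force: [0.2, 0.3, 0.0]
gripper_width: 0.753
t: 28.48
eef_pos: [0.4999, -0.051, 0.2537]
eef_rot: [180.0, 0.0, 84.9]
force: [0.3, 0.3, 0.1]
gripper_width: 0.748
t: 29.1
eef_pos: [0.491, -0.1484, 0.324]
eef_rot: [-180.0, 0.0, 84.7]
force: [-0.3, 1.6, 0.2]
gripper_width: 0.747
top 213 [0.0749 0.0791 0.084 ] [-0.0236 -0.0085  0.0907]
diff ((497.71484375, -53.01966857910156), 35.29716873168945)
top knob [0.6344 0.0699 0.2156] ((635.6137084960938, 70.12749481201172), 8.70026683807373) 59
45 ((635.6137084960938, 70.12749481201172), 8.70026683807373)
side 96 [0.0765 0.08   0.0835] [-0.0085  0.0117  0.0848]
diff ((502.892578125, -49.93033981323242), 38.031490325927734)
side knob [0.638  0.0749 0.2129] ((638.4974975585938, 71.6257553100586), 9.87752628326416) 57
33 ((636.4459838867188, 70.77867126464844), 9.349843978881836)
wrist 1191 [0.0773 0.0787 0.0801] [0.0015 0.0047 0.0782]
diff ((500.46697998046875, -49.287288665771484), 31.98540496826172)
0 
t 29.2 at [ 0.4915 -0.1461  0.3241] [-179.99   -0.03   84.85] shift [5.537 0.005 0.601] az -0.00 level [-0.001 -0.004  0.   ] w 0.753 F [-0.2  1.5 -0.6]
```

View pics/w5.png

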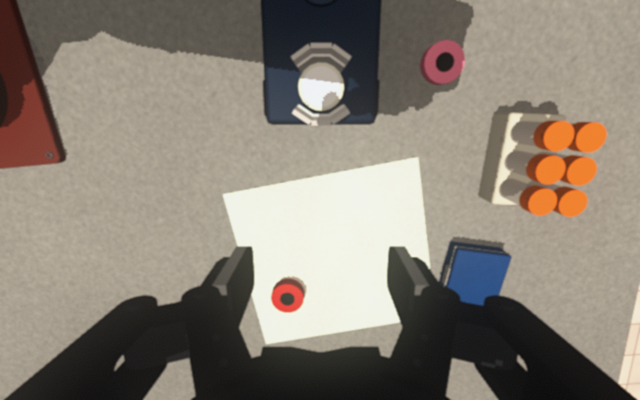

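```bash

python3 -m pendant '[[0,0,-0.49,0,0,0,-0.5],[0,0,0,0.92,0.57,0,-0.5],[0,0,0,0.92,0.57,0,-0.5],[0,0,0,0.92,0.57,0,-0.5],[0,0,0,0.92,0.57,0,-0.5]]'
python3 -m pendant '[[0,0,0,0.92,0.57,0,-0.5],[0,0,0,0.92,0.57,0.3,-0.5],[0,0,0,0,0,0.6,-0.2],[0,0,0,0,0,0.4,-0.2],[0,0,0,0,0,0,-0.2]]'
python3 -c "
from h import *
go(.636,.0706,.192,88.2)"
```

```text
t: 29.88
eef_pos: [0.5876, 0.001, 0.3244]
eef_rot: [180.0, -0.0, 88.3]
force: [0.4, -1.7, -0.1]
gripper_width: 0.75
t: 30.5
eef_pos: [0.6342, 0.0698, 0.2711]
eef_rot: [-179.9, 0.0, 88.2]
force: [0.2, -0.2, 0.7]
gripper_width: 0.597
t 30.5 at [0.6342 0.0698 0.2711] [-1.7988e+02  2.0000e-02  8.8230e+01] shift [0.02  0.043 1.977] az 0.00 level [-0.018  0.003 -0.   ] w 0.597 F [ 0.2 -0.2  0.7]
```

```bash

python3 -m pendant '[[0,0,0,0.02,0.04,0.6,-0.2],[0,0,0,0,0,0.7,-0.2],[0,0,0,0,0,0.65,-0.2],[0,0,0,0,0,0,1],[0,0,0,0,0,0,1]]' 20
python3 -m pendant '[[0,0,0,0,0,0,1],[0,0,0,0,0,0,1],[0,0,0.5,0,0,0,1],[0,0,1,-0.3735,0,0,1],[0,0,1,-0.3735,0,0,1]]'
python3 -m pendant '[[0,0,1,-0.3735,0,0,1],[0,0,1,-0.3735,0,0,1],[0,0,1,-0.3735,0,0,1],[0,0,1,-0.3735,0,0,1],[0,0,1,-0.3735,0,0,1]]'
python3 -c "
from h import *
go(); p=read_state()['eef_pos'][:2]-[.5116,.0745]; print(np.hypot(*p),np.degrees(np.arctan2(p[1],p[0]))+95.15)"
```

```text
t: 31.12
eef_pos: [0.6369, 0.0706, 0.196]
eef_rot: [179.9, -0.0, 88.2]
force: [-7.0, -2.7, 0.7]
gripper_width: 0.203
t: 31.75
eef_pos: [0.6327, 0.0419, 0.1959]
eef_rot: [179.9, -0.1, 70.9]
force: [-3.9, 2.0, 6.3]
gripper_width: 0.199
t: 32.38
eef_pos: [0.5934, -0.0208, 0.1959]
eef_rot: [179.9, -0.2, 36.5]
force: [-0.2, 1.7, 3.4]
gripper_width: 0.202
t 32.4 at [ 0.5934 -0.0208  0.1959] [179.89  -0.18  36.46] shift [ 0.  0. -0.] az -0.00 level [ 0.016 -0.026 -0.   ] w 0.202 F [-0.2  1.7  3.4]
0.12558378484823085 45.821451463871014
```

```bash

python3 -m pendant '[[0,0,1,-0.3735,0,0,1],[0,0,1,-0.3735,0,0,1],[0,0,1,-0.3735,0,0,1],[0,0,1,-0.3735,0,0,1],[0,0,1,-0.3735,0,0,1]]'
python3 -m pendant '[[0,0,0.6,-0.3735,0,0,1],[0,0,0,-0.2,0,0,1],[0,0,0,-0.08,0,0,1],[0,0,0,-0.08,0,0,1],[0,0,0,0,0,0,1]]'
python3 -c "
from h import *
go(); p=read_state()['eef_pos'][:2]-[.5116,.0745]; print(np.hypot(*p),np.degrees(np.arctan2(p[1],p[0]))+95.15)"
```

```text
t: 33.0
eef_pos: [0.5256, -0.0502, 0.1959]
eef_rot: [179.9, -0.2, 2.0]
force: [0.8, -0.6, 4.7]
gripper_width: 0.201
t: 33.62
eef_pos: [0.4986, -0.0504, 0.1959]
eef_rot: [179.9, -0.5, -1.7]
force: [12.8, -3.7, -0.1]
gripper_width: 0.202
t 33.6 at [ 0.4986 -0.0504  0.1959] [179.94  -0.45  -1.74] shift [ 0. -0. -0.] az -0.00 level [ 0.009 -0.066 -0.   ] w 0.202 F [12.8 -3.7 -0.1]
0.12558468692021985 -0.8091542099324442
```

```bash

python3 -m pendant '[[0,0,0,0.05,0,0,-0.3],[0,0,0,0,0,0,-0.3],[0,0,0,0,0,-0.6,-0.3],[0,0,0,0,0,-1,-0.3],[0,0,0,0,0,-1,-0.3]]' 40
python3 -m pendant '[[0,0,-1,0,0,-0.5,-0.3],[0,0,-1,0,0,0,-0.3],[0,0,-1,0,0,0,-0.3],[0,0,-1,0,0,0,-0.3],[0,0,-1,0,0,0,-0.3]]'
python3 -m pendant '[[0,0,-1,0,0,0,-0.3],[0,0,-1,0,0,0,-0.3],[0,0,-0.88,0,0,0,-0.3],[0,0,0,0.6,-0.865,0,-0.3],[0,0,0,0.6,-0.865,0,-0.3]]'
python3 -m pendant '[[0,0,0,0.6,-0.865,0,-0.3],[0,0,0,0.6,-0.865,0,-0.3],[0,0,0,0.6,-0.865,0,-0.3],[0,0,0,0.6,-0.865,0,-0.3],[0,0,0,0.6,-0.865,0,-0.3]]'
python3 -m pendant '[[0,0,0,0.6,-0.865,0,-0.3],[0,0,0,0.6,-0.865,0,-0.3],[0,0,0,0.6,-0.865,0,-0.3],[0,0,0,0,0,0,-0.3],[0,0,0,0,0,0,-0.3]]'
cat > span.py <<'E'
from h import *
np.set_printoptions(precision=4,suppress=True)
go()
for n in ('wrist','top'):
    c=shot(n); o=silhouettes('spanner_jaw',c)[0]; p=cloud(c,o['mask']); print(n,o['score'],np.percentile(p[:,2],[5,50,95]),len(p))
    if n=='wrist': save(c,'w6.png')
    xy=p[:,:2]; r=cv2.minAreaRect((xy*1e3).astype(np.float32)); print(r)
    # axis from the handle: PCA then narrow-part fit
    m=xy.mean(0); d=np.linalg.svd(xy-m,full_matrices=False)[2][0]
    if d@[-.609,-.793]<0: d=-d
    for _ in range(3):
        s=(xy-m)@d; L=s.max(); h=xy[(s<L-95*.001)&(s>s.min()+.02)]; m=h.mean(0); d2=np.linalg.svd(h-m,full_matrices=False)[2][0]; d=d2 if d2@d>0 else -d2
    s=(xy-m)@d; t=(xy-m)@np.array([-d[1],d[0]])
    print('yaw',np.degrees(np.arctan2(d[1],d[0])),'len',s.max()-s.min(),'handle width',np.ptp(t[(s<s.max()-.1)]))
    # back of opening: centre strip, last point near axis
    st=s[abs(t)<.006]; hs=np.sort(st); jb=hs[-3]
    print('jaw by throat',m+d*(jb+.0215),'by prong tips',m+d*(s.max()-.03),'by handle end',m+d*(s.min()+.205))
E
python3 span.py
```

```text
t: 34.25
eef_pos: [0.4967, -0.0492, 0.2989]
eef_rot: [-180.0, 0.1, -1.8]
force: [1.3, -0.8, -0.1]
gripper_width: 0.652
t: 34.88
eef_pos: [0.4969, -0.0493, 0.3178]
eef_rot: [-179.9, 0.0, 32.8]
force: [-0.8, -0.6, 0.7]
gripper_width: 0.651
t: 35.5
eef_pos: [0.4711, 0.0317, 0.3177]
eef_rot: [-179.9, 0.0, 52.3]
force: [0.1, 0.6, -0.3]
gripper_width: 0.648
t: 36.12
eef_pos: [0.4071, 0.2327, 0.318]
eef_rot: [-180.0, 0.0, 52.4]
force: [0.6, -0.3, -1.1]
gripper_width: 0.652
t: 36.75
eef_pos: [0.37, 0.3511, 0.3178]
eef_rot: [-180.0, 0.1, 52.4]
force: [0.2, -0.4, -0.1]
gripper_width: 0.653
t 36.8 at [0.37   0.3511 0.3178] [-179.99    0.06   52.36] shift [ 0.  0. -0.] az -0.00 level [-0.001  0.009 -0.   ] w 0.653 F [ 0.2 -0.4 -0.1]
wrist 0.65 [0.0115 0.0131 0.0145] 3470
((410.61724853515625, 399.6228942871094), (242.99853515625, 64.4058609008789), 52.39898681640625)
yaw -127.14439619776667 len 0.24310820018878526 handle width 0.023193020152474507
jaw by throat [0.3539 0.3255] by prong tips [0.355  0.3268] by handle end [0.3599 0.3333]
top 0.59 [0.0078 0.0128 0.018 ] 660
((415.13800048828125, 395.2540588378906), (236.5777130126953, 67.6001205444336), 50.95404815673828)
yaw -126.32444176791718 len 0.2377235648654336 handle width 0.022087662218974673
jaw by throat [0.3563 0.3226] by prong tips [0.3587 0.3259] by handle end [0.3603 0.3281]
```

View pics/w6.png

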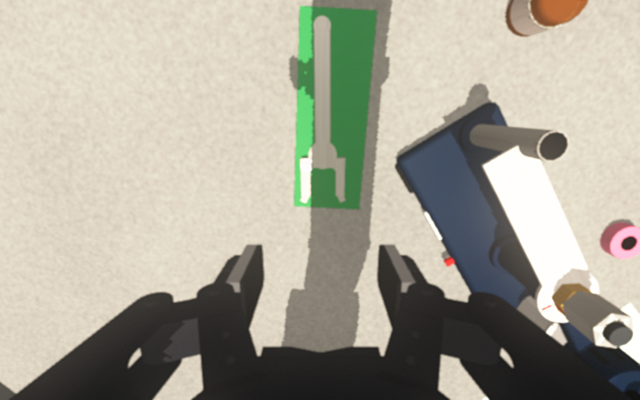

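```bash

python3 -m pendant '[[0,0,-0.08,0,0,0.6,-0.3],[0,0,0,0.46,0.02,0.9,-0.3],[0,0,0,0.46,0.02,0.9,-0.3],[0,0,0,0.46,0.02,0.9,-0.3],[0,0,0,0,0,0.9,-0.3]]'
python3 -m pendant '[[0,0,0,0,0,0.9,-0.3],[0,0,0,0,0,0.8,-0.3],[0,0,0,0,0,0.7,-0.3],[0,0,0,0,0,0.5,-0.3],[0,0,0,0,0,0.2,-0.3]]'
python3 -c "
from h import *
go(.4055,.3938,.006,52.9)"
```

```text
t: 37.58
eef_pos: [0.4062, 0.3943, 0.1488]
eef_rot: [-180.0, -0.0, 52.8]
force: [0.2, 0.5, -0.3]
gripper_width: 0.648
t: 38.2
eef_pos: [0.4053, 0.3936, 0.0252]
eef_rot: [-180.0, 0.1, 52.8]
force: [0.1, -0.6, 0.2]
gripper_width: 0.648
t 38.2 at [0.4053 0.3936 0.0252] [-1.7999e+02  7.0000e-02  5.2850e+01] shift [0.007 0.002 0.481] az -0.01 level [-0.001  0.01  -0.   ] w 0.648 F [ 0.1 -0.6  0.2]
```

```bash

python3 -m pendant '[[0,0,0,0,0,0.3,-0.3],[0,0,0,0,0,0.15,-0.3],[0,0,0,0,0,0,1],[0,0,0,0,0,0,1],[0,0,0,0,0,0,1]]' 80
python3 -m pendant '[[0,0,0,0,0,0,1],[0,0,0,0,0,-0.3,1],[0,0,0,0,0,-0.8,1],[0,0,0,0,0,-0.8,1],[0,0,0,0,0,-1,1]]' 
python3 -m pendant '[[0,0,0,0,0,-1,1],[0,0,0,0,0,-1,1],[0,0,-0.7,0,0,-0.8,1],[0,0,-1,0,0,-0.5,1],[0,0,-1,0,0,0,1]]' 
python3 -m pendant '[[0,0,-1,0,0,0,1],[0,0,-0.95,0,0,0,1],[0,0,0,0,0,0,1],[0,0,0,0,0,0,1],[0,0,0,0,0,0,1]]' 
python3 - <<'E'
from h import *
go(.5246,.2189,.20,84.85)
c=shot('wrist'); save(c,'w7.png')
E
```

```text
t: 38.83
eef_pos: [0.4055, 0.3947, 0.009]
eef_rot: [180.0, -0.1, 52.9]
force: [-1.4, 0.2, 5.7]
gripper_width: 0.22
t: 39.45
eef_pos: [0.4048, 0.3939, 0.1253]
eef_rot: [-180.0, 0.0, 52.9]
force: [0.9, -0.8, -1.6]
gripper_width: 0.215
t: 40.08
eef_pos: [0.4054, 0.395, 0.2587]
eef_rot: [179.9, -0.2, 71.7]
force: [0.4, -0.3, -2.4]
gripper_width: 0.216
t: 40.7
eef_pos: [0.4052, 0.3943, 0.2563]
eef_rot: [180.0, -0.0, 84.8]
force: [0.0, -0.2, -1.8]
gripper_width: 0.217
t 40.7 at [0.4052 0.3943 0.2563] [179.99  -0.    84.78] shift [-4.099  3.367  1.407] az -0.01 level [ 0.001 -0.    -0.   ] w 0.217 F [ 0.  -0.2 -1.8]
```

View pics/w7.png

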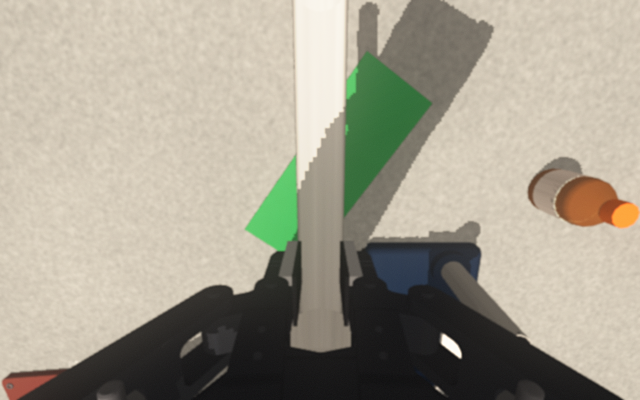

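```bash

python3 -m pendant '[[0,0,0,-0.82,0.674,0,1],[0,0,0,-0.82,0.674,0,1],[0,0,0,-0.82,0.674,0,1],[0,0,0,-0.82,0.674,0,1],[0,0,0,-0.82,0.674,0,1]]' 
python3 -m pendant '[[0,0,0,0,0,0.7,1],[0,0,0,0,0,0.75,1],[0,0,0,0,0,0,1],[0,0,0,0,0,0,1],[0,0,0,0,0,0,1]]' 
cat > chk.py <<'E'
from h import *
import sys
np.set_printoptions(precision=4,suppress=True)
zs=float(sys.argv[1]) # spanner top height
go(.5246,.2189,.20,84.85)
ex=np.array([np.cos(np.radians(5.15)),-np.sin(np.radians(5.15))]); ey=np.array([-ex[1],ex[0]])
for n in('top','side'):
    c=shot(n); P=cloud(c,np.ones((400,640),bool)); q=P[:,:2]-[.5116,.0745]; X=q@ex*1e3; Y=q@ey*1e3
    m=(abs(P[:,2]-zs)<.006)&(abs(X)<40)&(Y>0)&(Y<290)
    for lo in range(0,290,15):
        b=m&(Y>=lo)&(Y<lo+15)
        if b.sum()>3: print(n,lo,b.sum(),'x %.1f %.1f'%(X[b].min(),X[b].max()),'y %.1f %.1f'%(Y[b].min(),Y[b].max()),'z %.4f'%np.median(P[b][:,2]))
    save(c,n+sys.argv[2]+'.png',(170,280,190,380) if n=='top' else (150,320,230,430),4 if n=='top' else 3.5)
E
python3 chk.py .2 8
```

```text
t: 41.38
eef_pos: [0.5255, 0.2177, 0.2563]
eef_rot: [180.0, -0.0, 84.8]
force: [0.6, 0.8, -2.6]
gripper_width: 0.217
t: 42.0
eef_pos: [0.5254, 0.2194, 0.1996]
eef_rot: [179.9, -0.1, 84.9]
force: [0.1, 0.2, -1.8]
gripper_width: 0.218
t 42.0 at [0.5254 0.2194 0.1996] [179.89  -0.05  84.86] shift [-0.014 -0.019 -0.009] az 0.00 level [ 0.016 -0.007 -0.   ] w 0.218 F [ 0.1  0.2 -1.8]
top 0 32 x -17.8 18.1 y 1.0 14.9 z 0.2033
top 15 10 x -27.4 28.4 y 15.2 30.0 z 0.2035
top 30 53 x -31.8 31.6 y 31.3 44.3 z 0.2023
top 45 65 x -30.8 32.8 y 45.7 59.8 z 0.2025
top 60 39 x -28.1 31.8 y 60.3 73.8 z 0.2020
top 75 62 x -6.6 32.6 y 75.5 89.7 z 0.2027
top 90 21 x 7.1 29.0 y 90.3 101.7 z 0.2039
side 0 24 x -2.9 19.7 y 0.7 14.4 z 0.2032
side 15 10 x -1.1 25.7 y 16.5 28.9 z 0.2020
side 30 22 x 20.5 33.0 y 30.5 44.3 z 0.2032
side 45 16 x 19.3 32.1 y 46.3 58.8 z 0.2032
side 60 9 x 21.6 30.7 y 60.0 66.2 z 0.2031
side 75 5 x 13.7 19.3 y 84.3 88.2 z 0.2034
side 90 11 x 9.1 20.1 y 90.5 99.4 z 0.2035
side 105 7 x -15.1 -9.5 y 107.9 119.9 z 0.2039
side 120 14 x -10.4 0.2 y 121.6 135.0 z 0.2038
side 135 17 x -9.1 7.0 y 137.1 149.4 z 0.2040
side 150 32 x -13.5 12.0 y 150.0 164.9 z 0.2042
side 165 33 x -8.5 11.5 y 165.0 179.8 z 0.2043
side 180 39 x -9.4 11.9 y 180.1 194.5 z 0.2039
side 195 39 x -9.7 12.2 y 196.0 210.0 z 0.2041
side 210 40 x -10.2 11.8 y 210.2 224.9 z 0.2038
side 225 38 x -9.8 12.0 y 226.0 239.0 z 0.2042
side 240 40 x -9.9 11.5 y 240.1 254.1 z 0.2042
side 255 46 x -10.1 11.8 y 255.4 269.3 z 0.2037
side 270 17 x -4.9 7.7 y 271.2 275.8 z 0.2001
```

```bash

python3 -m pendant '[[0,0,0,0,-0.02,0.4,1],[0,0,0,0,0,0.4,1],[0,0,0,0,0,0.33,1],[0,0,0,0,0,0,1],[0,0,0,0,0,0,1]]' 
python3 -m pendant '[[0,0,0,-0.2,0,0,1],[0,0,0,-0.2,0,0,1],[0,0,0,-0.2,0,0,1],[0,0,0,-0.1,0,0,1],[0,0,0,0,0,0,1]]' 
python3 -c "
from h import *
go(.5116+.08*.0898,.0745+.08*.996,.1545,84.85); print(read_state()['moment'])"
```

```text
t: 42.72
eef_pos: [0.5236, 0.2187, 0.153]
eef_rot: [-180.0, 0.1, 84.9]
force: [-5.6, -3.8, 8.9]
gripper_width: 0.217
t: 43.35
eef_pos: [0.5217, 0.19, 0.153]
eef_rot: [180.0, 0.1, 84.8]
force: [0.3, -1.0, 5.8]
gripper_width: 0.213
t 43.4 at [0.5217 0.19   0.153 ] [1.7998e+02 5.0000e-02 8.4790e+01] shift [-0.899  0.008 -0.037] az -0.01 level [0.002 0.008 0.   ] w 0.213 F [ 0.3 -1.   5.8]
[-0.15923819  0.06167476 -0.02514784]
```

```bash

python3 -m pendant '[[0,0,0,-0.1,0,-0.03,1],[0,0,0,-0.2,0,0,1],[0,0,0,-0.2,0,0,1],[0,0,0,-0.15,0,0,1],[0,0,0,0,0,0,1]]' 
python3 -c "
from h import *
go(.5116+.08*.0898,.0745+.08*.996,.1545,84.85); print(read_state()['moment'])"
python3 -m pendant '[[0,0,0,-0.1,0,0,1],[0,0,0,-0.1,0,0,1],[0,0,0,-0.06,0,0,1],[0,0,0,0,0,0,1],[0,0,0,0,0,0,1]]' 
python3 -c "
from h import *
go(.5116+.08*.0898,.0745+.08*.996,.1545,84.85); print(read_state()['moment'])"
```

```text
t: 43.98
eef_pos: [0.5192, 0.1643, 0.1541]
eef_rot: [-180.0, 0.0, 84.8]
force: [0.1, -0.0, -2.4]
gripper_width: 0.216
t 44.0 at [0.5192 0.1643 0.1541] [-1.800e+02  2.000e-02  8.479e+01] shift [-0.253  0.013 -0.011] az -0.01 level [-0.001  0.004 -0.   ] w 0.216 F [ 0.1 -0.  -2.4]
[ 0.02216205 -0.01408088 -0.0155883 ]
t: 44.6
eef_pos: [0.5183, 0.1573, 0.1546]
eef_rot: [179.9, -0.2, 85.0]
force: [0.5, 7.5, -2.6]
gripper_width: 0.22
t 44.6 at [0.5183 0.1573 0.1546] [179.95  -0.2   84.96] shift [-0.077  0.019  0.004] az 0.02 level [ 0.008 -0.029 -0.   ] w 0.22 F [ 0.5  7.5 -2.6]
[ 1.75934505 -0.13528762 -0.01587314]
```

```bash

python3 -m pendant '[[0,0,0,-0.08,0,0,1],[0,0,0,-0.04,0,0,1],[0,0,0,0,0,0,1],[0,0,0,0,0,0,1],[0,0,0,0,0,0,1]]' 
python3 chk.py .16 9
```

```text
t: 45.22
eef_pos: [0.518, 0.1568, 0.1554]
eef_rot: [179.9, -0.5, 85.1]
force: [1.9, 19.7, -2.1]
gripper_width: 0.215
t 45.2 at [0.518  0.1568 0.1554] [179.86  -0.51  85.15] shift [ 1.562  0.024 -1.114] az 0.04 level [ 0.02  -0.074 -0.   ] w 0.215 F [ 1.9 19.7 -2.1]
top 0 11 x -17.4 30.4 y 0.4 14.9 z 0.1575
top 15 33 x 14.6 30.2 y 15.2 28.1 z 0.1600
top 30 4 x 22.7 29.4 y 30.4 30.7 z 0.1585
top 180 33 x -12.7 8.9 y 180.3 194.5 z 0.1618
top 195 45 x -12.3 8.4 y 195.0 209.5 z 0.1616
side 15 13 x 7.5 19.2 y 16.0 30.0 z 0.1589
side 30 6 x -19.8 14.9 y 30.1 43.9 z 0.1585
side 45 10 x -17.7 -6.5 y 46.7 58.9 z 0.1592
side 60 16 x -11.1 1.1 y 60.0 74.8 z 0.1609
side 75 27 x -10.8 16.5 y 76.3 89.7 z 0.1618
side 90 39 x -17.4 15.1 y 90.5 104.4 z 0.1607
side 105 37 x -12.0 10.0 y 105.1 119.9 z 0.1611
side 120 33 x -11.4 9.5 y 120.5 135.0 z 0.1614
side 135 37 x -11.6 9.7 y 135.4 148.9 z 0.1617
side 150 41 x -12.3 9.6 y 150.1 164.2 z 0.1619
side 165 37 x -11.9 10.0 y 165.5 179.4 z 0.1624
side 180 41 x -12.0 19.7 y 180.6 194.7 z 0.1630
side 195 56 x -12.0 40.0 y 195.1 210.0 z 0.1620
side 210 8 x -5.4 5.8 y 210.2 212.8 z 0.1599
```

View pics/side9.png

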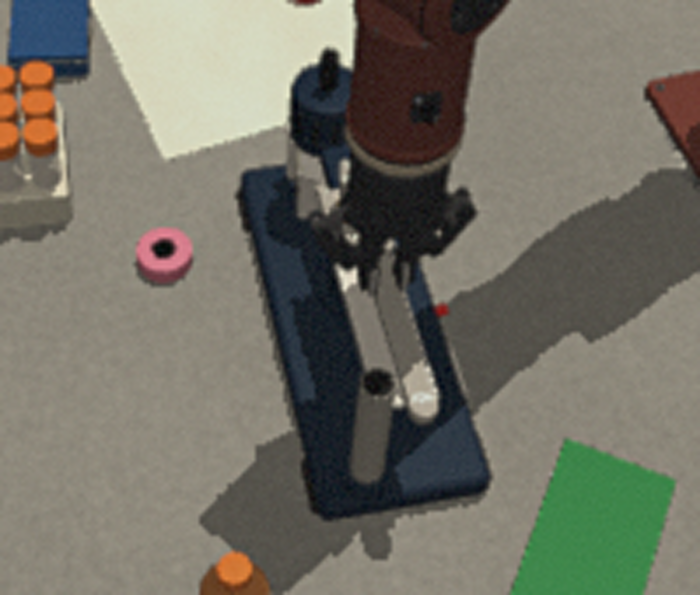

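```bash

python3 -m pendant '[[0,0,0,0.05,0,0.03,1],[0,0,0,0,0,0,-0.1],[0,0,0,0,0,0,-0.3],[0,0,0,0,0,0,-0.3],[0,0,0,0,0,-0.3,-0.3]]' 
python3 -m pendant '[[0,0,0,0,0,-1,-0.3],[0,0,0,0,0,-1,-0.3],[0,0,0,-0.6,0,-1,-0.3],[0,0,0,-1,0,0,-0.3],[0,0,0,-1,0,0,-0.3]]' 
python3 -m pendant '[[0,0,0,-0.8,0,0,-0.3],[0,0,0,0,0,0,-0.3],[0,0,0,0,0,0,-0.3],[0,0,0,0,0,0,-0.3],[0,0,0,0,0,0,-0.3]]' 
python3 - <<'E'
from h import *
go(); c=shot('wrist'); save(c,'w10.png',(0,240,200,520),2.5)
np.savez('/tmp/w10.npz',**{k:c[k] for k in('color','depth','K','c2w')})
E
```

```text
t: 45.95
eef_pos: [0.5175, 0.1514, 0.1647]
eef_rot: [-179.9, 0.0, 84.8]
force: [0.1, -0.4, -0.4]
gripper_width: 0.652
t: 46.58
eef_pos: [0.5087, 0.0475, 0.2865]
eef_rot: [179.9, -0.0, 84.9]
force: [0.3, -0.3, -0.1]
gripper_width: 0.65
t: 47.2
eef_pos: [0.5058, 0.0175, 0.285]
eef_rot: [-180.0, -0.0, 84.9]
force: [-0.1, 0.3, -0.4]
gripper_width: 0.648
t 47.2 at [0.5058 0.0175 0.285 ] [-1.800e+02 -1.000e-02  8.494e+01] shift [ 0.  0. -0.] az -0.00 level [-0.    -0.002  0.   ] w 0.648 F [-0.1  0.3 -0.4]
```

View pics/w10.png

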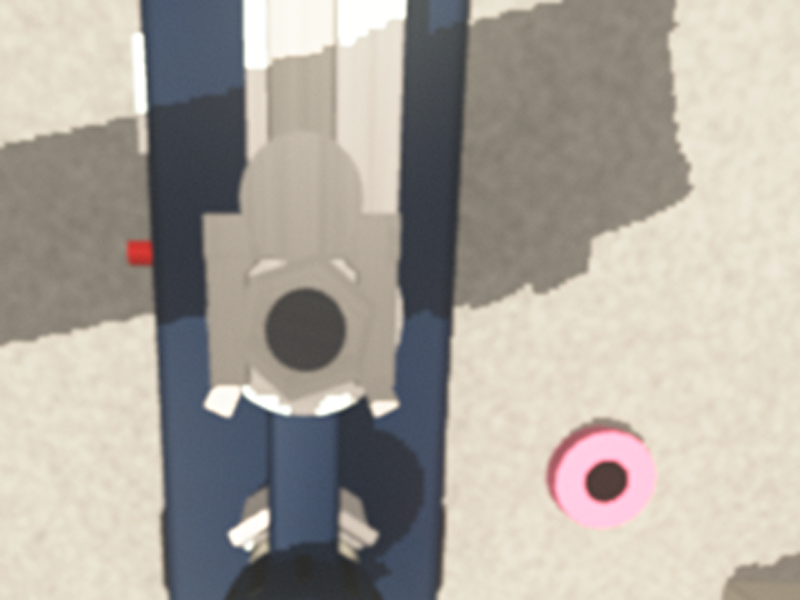

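```bash
cat > nut.py <<'E'
from h import *
import sys
np.set_printoptions(precision=4,suppress=True)
from scipy.spatial import ConvexHull
def ana(c):
    P=cloud(c,np.ones((400,640),bool))
    ex=np.array([np.cos(np.radians(5.15)),-np.sin(np.radians(5.15))]); ey=np.array([-ex[1],ex[0]])
    k=P[(abs(P[:,2]-.205)<.004)&(np.hypot(P[:,0]-.5116,P[:,1]-.0745)<.03)][:,:2]
    (cx,cy),r=cv2.minEnclosingCircle((k*1e3).astype(np.float32)); 
    best=[]
    for a in np.arange(0,60,1.):
        t=np.radians(a+60*np.arange(6)); n=np.c_[np.cos(t),np.sin(t)]
        best.append((((k@n.T).max(0)).mean()-0, a))
    e=[(np.ptp(k@np.array([np.cos(np.radians(a)),np.sin(np.radians(a))]))+np.ptp(k@np.array([np.cos(np.radians(a+60)),np.sin(np.radians(a+60))]))+np.ptp(k@np.array([np.cos(np.radians(a+120)),np.sin(np.radians(a+120))])),a) for a in np.arange(0,60,1.)]
    m=min(e); a=m[1]; N=[np.array([np.cos(np.radians(a+60*i)),np.sin(np.radians(a+60*i))]) for i in range(3)]
    print('locknut circle',cx,cy,r,'flat normals at',a,'mod 60, across',m[0]/3*1e3,'n',len(k))
    q=P[:,:2]-[.5116,.0745]; X=q@ex*1e3;Y=q@ey*1e3
    m=(abs(P[:,2]-.157)<.003)&(abs(X)<45)&(Y>-60)&(Y<150)
    for lo in range(-40,100,5):
        b=m&(Y>=lo)&(Y<lo+5)
        if b.sum()>3: print(lo,b.sum(),'x %.1f %.1f'%(X[b].min(),X[b].max()),'y %.1f %.1f'%(Y[b].min(),Y[b].max()),'z %.4f'%np.median(P[b][:,2]))
    return P
if __name__=='__main__':
    ana(np.load('/tmp/w10.npz')) if len(sys.argv)>1 else ana(shot('wrist'))
E
python3 nut.py f
```

```text
locknut circle 511.75433349609375 74.90406036376953 20.49456024169922 flat normals at 43.0 mod 60, across 36.08091545836024 n 1526
-35 22 x -30.9 28.0 y -32.2 -30.0 z 0.1570
-30 129 x -34.3 32.3 y -30.0 -25.0 z 0.1571
-25 142 x -31.5 31.3 y -25.0 -20.0 z 0.1572
-20 169 x -32.3 30.3 y -20.0 -15.0 z 0.1572
-15 150 x -32.2 30.2 y -15.0 -10.5 z 0.1572
-10 126 x -32.0 30.7 y -10.0 -5.4 z 0.1572
-5 131 x -31.8 30.6 y -4.9 -0.6 z 0.1571
0 145 x -32.4 30.6 y 0.1 5.0 z 0.1572
5 166 x -32.4 30.3 y 5.1 10.0 z 0.1571
10 190 x -32.2 30.1 y 10.6 14.7 z 0.1571
15 223 x -32.1 30.1 y 15.4 19.5 z 0.1571
20 524 x -32.7 30.6 y 20.1 25.0 z 0.1571
25 466 x -32.7 30.4 y 25.5 29.6 z 0.1571
30 487 x -32.4 30.9 y 30.1 35.0 z 0.1571
35 294 x -20.9 18.8 y 35.5 40.0 z 0.1570
40 337 x -20.9 18.6 y 40.0 44.8 z 0.1572
45 305 x -19.2 16.8 y 45.2 50.0 z 0.1571
50 234 x -16.7 14.4 y 50.0 55.0 z 0.1571
55 198 x -11.9 9.6 y 55.0 60.0 z 0.1570
60 190 x -11.8 9.5 y 60.0 65.0 z 0.1570
65 196 x -11.8 9.4 y 65.0 70.0 z 0.1570
70 198 x -11.8 9.3 y 70.0 75.0 z 0.1569
75 203 x -11.7 9.3 y 75.0 80.0 z 0.1570
80 201 x -11.7 9.2 y 80.0 85.0 z 0.1571
85 213 x -12.4 9.1 y 85.0 90.0 z 0.1570
90 209 x -12.3 9.0 y 90.0 95.0 z 0.1570
```

```bash

python3 -m pendant '[[0,0,-1,0,0,0,-0.6],[0,0,-1,0,0,0,-0.6],[0,0,-1,0,0,0,-0.6],[0,0,-1,0,0,0,-0.6],[0,0,-1,0,0,0,-0.6]]' 
python3 -m pendant '[[0,0,-1,0,0,0,-0.6],[0,0,-1,0,0,0,-0.6],[0,0,0,0.475,0.545,0,-0.6],[0,0,0,0.475,0.545,0,-0.6],[0,0,0,0,0,0.3,-0.6]]' 
python3 -m pendant '[[0,0,0,0,0,0,-0.6],[0,0,0,0,0,0,-0.6],[0,0,0,0,0,0,-0.6],[0,0,0,0,0,0,-0.6],[0,0,0,0,0,0,-0.6]]' 
python3 -c "
from h import *
go(.5118,.0749,.176,133); print(read_state()['q'])"
```

```text
t: 47.88
eef_pos: [0.5057, 0.0169, 0.2849]
eef_rot: [-180.0, -0.0, 119.5]
force: [-1.2, 0.7, 0.1]
gripper_width: 0.803
t: 48.5
eef_pos: [0.512, 0.0771, 0.2735]
eef_rot: [179.9, 0.0, 133.2]
force: [0.9, 0.1, -0.4]
gripper_width: 0.803
t: 49.12
eef_pos: [0.5118, 0.0739, 0.2731]
eef_rot: [180.0, 0.0, 133.0]
force: [0.2, -0.2, 0.0]
gripper_width: 0.801
t 49.1 at [0.5118 0.0739 0.2731] [1.7999e+02 1.0000e-02 1.3297e+02] shift [0.018 0.016 2.426] az -0.01 level [0.001 0.001 0.   ] w 0.801 F [ 0.2 -0.2  0. ]
[ 24.99242838   5.19969122 -40.20020943  96.89642767   3.41683673
  79.13467408  27.22964319]
```

```bash

python3 -m pendant '[[0,0,0,0.02,0.02,0.6,-0.6],[0,0,0,0,0,0.6,-0.6],[0,0,0,0,0,0.6,-0.6],[0,0,0,0,0,0.4,-0.6],[0,0,0,0,0,0.23,-0.6]]' 
python3 -m pendant '[[0,0,0,0,0,0,1],[0,0,0,0,0,0,1],[0,0,0,0,0,0,1],[0,0,0,0,0,0,1],[0,0,0,0,0,0,1]]' 100
python3 -c "
from h import *
go(); print(read_state()['moment'])"
```

```text
t: 49.75
eef_pos: [0.5117, 0.0752, 0.1751]
eef_rot: [-180.0, -0.0, 133.0]
force: [-0.0, 0.1, -1.4]
gripper_width: 0.799
t: 50.38
eef_pos: [0.5116, 0.0747, 0.1769]
eef_rot: [-179.9, 0.0, 132.9]
force: [-6.8, -3.1, 6.7]
gripper_width: 0.401
t 50.4 at [0.5116 0.0747 0.1769] [-1.7995e+02  4.0000e-02  1.3295e+02] shift [ 0.  0. -0.] az -0.00 level [-0.007  0.006 -0.   ] w 0.401 F [-6.8 -3.1  6.7]
[-0.43493616  1.14291198 -0.03360126]
```

```bash

python3 -m pendant '[[0,0,0.8,0,0,0,1],[0,0,0.8,0,0,0,1],[0,0,0.8,0,0,0,1],[0,0,0.8,0,0,0,1],[0,0,0.8,0,0,0,1]]' 
python3 -c "
from h import *
go(); print(read_state()['moment'])"
python3 -m pendant '[[0,0,0.8,0,0,0,1],[0,0,0.8,0,0,0,1],[0,0,0.8,0,0,0,1],[0,0,0.8,0,0,0,1],[0,0,0.8,0,0,0,1]]' 
python3 -c "
from h import *
go(); print(read_state()['moment'])"
```

```text
t: 51.0
eef_pos: [0.5119, 0.0748, 0.1769]
eef_rot: [180.0, 0.1, 105.3]
force: [-4.3, -2.4, 4.6]
gripper_width: 0.405
t 51.0 at [0.5119 0.0748 0.1769] [1.7999e+02 7.0000e-02 1.0531e+02] shift [ 0.  0. -0.] az -0.00 level [0.002 0.01  0.   ] w 0.405 F [-4.3 -2.4  4.6]
[-0.43887102  0.83374593  0.33499999]
t: 51.62
eef_pos: [0.5122, 0.0748, 0.1769]
eef_rot: [179.9, 0.0, 77.8]
force: [-2.6, -2.0, 3.9]
gripper_width: 0.408
t 51.6 at [0.5122 0.0748 0.1769] [1.7992e+02 3.0000e-02 7.7810e+01] shift [ 0.  0. -0.] az -0.00 level [0.011 0.005 0.   ] w 0.408 F [-2.6 -2.   3.9]
[-0.4443964   0.54285178  0.35428547]
```

```bash

python3 -m pendant '[[0,0,0.8,0,0,0,1],[0,0,0.8,0,0,0,1],[0,0,0.8,0,0,0,1],[0,0,0.8,0,0,0,1],[0,0,0.8,0,0,0,1]]' 120
python3 -c "
from h import *
go(); print(read_state()['moment'])"
python3 -m pendant '[[0,0,0.5,0,0,0,1],[0,0,0.5,0,0,0,1],[0,0,0.5,0,0,0,1],[0,0,0.5,0,0,0,1],[0,0,0.5,0,0,0,1]]' 
python3 -c "
from h import *
go(); print(read_state()['moment'])"
```

```text
t: 52.25
eef_pos: [0.5125, 0.0747, 0.177]
eef_rot: [179.9, -0.0, 50.3]
force: [-1.2, -1.7, 2.5]
gripper_width: 0.401
t 52.2 at [0.5125 0.0747 0.177 ] [ 1.7989e+02 -2.0000e-02  5.0290e+01] shift [ 0.  0. -0.] az -0.00 level [ 0.016 -0.003 -0.   ] w 0.401 F [-1.2 -1.7  2.5]
[-0.53902504  0.30931692  0.33945719]
t: 52.88
eef_pos: [0.5126, 0.0745, 0.177]
eef_rot: [179.9, -0.1, 33.2]
force: [-0.2, -3.0, 2.5]
gripper_width: 0.4
t 52.9 at [0.5126 0.0745 0.177 ] [ 1.7989e+02 -7.0000e-02  3.3160e+01] shift [ 0.  0. -0.] az -0.00 level [ 0.016 -0.01  -0.   ] w 0.4 F [-0.2 -3.   2.5]
[-0.61055712  0.14777421  0.34177256]
```

Turned 100°; continue slowly to the jam.

```bash

python3 -m pendant '[[0,0,0.4,0,0,0,1],[0,0,0.4,0,0,0,1],[0,0,0.4,0,0,0,1],[0,0,0.3,0,0,0,1],[0,0,0,0,0,0,1]]'
python3 -c "
from h import *
go(); print(read_state()['moment'])"
python3 -m pendant '[[0,0,0.3,0,0,0,1],[0,0,0.3,0,0,0,1],[0,0,0.2,0,0,0,1],[0,0,0.2,0,0,0,1],[0,0,0,0,0,0,1]]' 
python3 -c "
from h import *
go(); print(read_state()['moment'])"
```

```text
t: 53.5
eef_pos: [0.5127, 0.0744, 0.177]
eef_rot: [179.9, -0.1, 22.9]
force: [-0.2, -4.5, 6.1]
gripper_width: 0.399
t 53.5 at [0.5127 0.0744 0.177 ] [ 1.799e+02 -9.000e-02  2.288e+01] shift [ 0.  0. -0.] az -0.00 level [ 0.014 -0.014 -0.   ] w 0.399 F [-0.2 -4.5  6.1]
[-0.95146746  0.14096348  0.04018223]
t: 54.12
eef_pos: [0.5127, 0.0743, 0.177]
eef_rot: [179.9, -0.1, 16.0]
force: [-0.4, -5.3, 6.6]
gripper_width: 0.4
t 54.1 at [0.5127 0.0743 0.177 ] [ 1.7991e+02 -1.0000e-01  1.6010e+01] shift [ 0.  0. -0.] az -0.00 level [ 0.013 -0.015 -0.   ] w 0.4 F [-0.4 -5.3  6.6]
[-0.97394181  0.15243992  0.07742901]
```

```bash

python3 -m pendant '[[0,0,0.2,0,0,0,1],[0,0,0.2,0,0,0,1],[0,0,0.2,0,0,0,1],[0,0,0.2,0,0,0,1],[0,0,0.2,0,0,0,1]]' 
python3 -c "
from h import *
go(); print(read_state()['moment'])"
python3 -m pendant '[[0,0,0.2,0,0,0,1],[0,0,0.2,0,0,0,1],[0,0,0.2,0,0,0,1],[0,0,0.2,0,0,0,1],[0,0,0.2,0,0,0,1]]' 
python3 -c "
from h import *
go(); print(read_state()['moment'])"
```

```text
t: 54.75
eef_pos: [0.5127, 0.0742, 0.177]
eef_rot: [179.9, -0.1, 9.1]
force: [-0.0, -5.7, 6.3]
gripper_width: 0.398
t 54.8 at [0.5127 0.0742 0.177 ] [ 1.7991e+02 -1.1000e-01  9.1300e+00] shift [ 0.  0. -0.] az -0.00 level [ 0.013 -0.017 -0.   ] w 0.398 F [-0.  -5.7  6.3]
[-1.10400224  0.144311    0.35875755]
t: 55.38
eef_pos: [0.5127, 0.0742, 0.177]
eef_rot: [179.9, -0.1, 2.3]
force: [0.4, -6.2, 6.2]
gripper_width: 0.399
t 55.4 at [0.5127 0.0742 0.177 ] [ 1.7991e+02 -1.2000e-01  2.3000e+00] shift [ 0.  0. -0.] az -0.00 level [ 0.013 -0.018 -0.   ] w 0.399 F [ 0.4 -6.2  6.2]
[-1.24947497  0.11935585  0.95351339]
```

```bash

python3 -m pendant '[[0,0,0.15,0,0,0,1],[0,0,0.15,0,0,0,1],[0,0,0.15,0,0,0,1],[0,0,0,0,0,0,1],[0,0,0,0,0,0,1]]' 
python3 - <<'E'
from h import *
go(); print(read_state()['moment'],read_state()['q'][6])
c=shot('side'); save(c,'s11.png',(150,320,230,430),3.5)
P=cloud(c,np.ones((400,640),bool)); ex=np.array([np.cos(np.radians(5.15)),-np.sin(np.radians(5.15))]); ey=np.array([-ex[1],ex[0]])
q=P[:,:2]-[.5118,.0749]; X=q@ex*1e3; Y=q@ey*1e3
for lo in range(60,230,15):
    b=(Y>=lo)&(Y<lo+15)&(abs(P[:,2]-.157)<.004)&(abs(X)<40)
    if b.sum()>3: print(lo,b.sum(),'x %.1f %.1f'%(X[b].min(),X[b].max()),'ymax %.1f'%Y[b].max())
E
```

```text
t: 56.0
eef_pos: [0.5127, 0.0741, 0.177]
eef_rot: [179.9, -0.1, -0.8]
force: [-0.3, -6.0, 6.1]
gripper_width: 0.4
t 56.0 at [0.5127 0.0741 0.177 ] [ 1.7992e+02 -1.2000e-01 -7.7000e-01] shift [ 0. -0. -0.] az -0.00 level [ 0.012 -0.018 -0.   ] w 0.4 F [-0.3 -6.   6.1]
[-1.27298162  0.18153655  0.62099059] -107.4124025439833
60 31 x -8.1 13.1 ymax 74.9
75 30 x -8.6 14.2 ymax 89.2
90 31 x -6.7 14.8 ymax 104.5
105 33 x -5.8 15.0 ymax 119.5
120 33 x -6.5 15.5 ymax 134.6
135 33 x -11.1 15.6 ymax 149.7
150 34 x -4.4 15.8 ymax 165.0
165 28 x -4.3 14.0 ymax 179.9
180 42 x -3.3 39.3 ymax 194.7
195 38 x -2.8 37.9 ymax 208.8
210 8 x 2.0 13.4 ymax 212.9
```

View pics/s11.png

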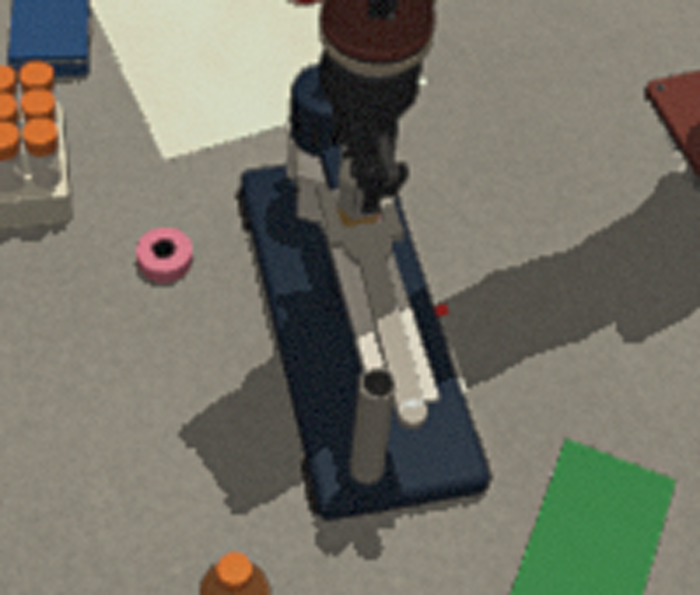

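```bash

python3 -m pendant '[[0,0,0.2,0,0,0,1],[0,0,0.2,0,0,0,1],[0,0,0,0,0,0,1],[0,0,0,0,0,0,1],[0,0,0,0,0,0,1]]' 
python3 -c "
from h import *
go(); print(read_state()['moment'],read_state()['effort'])"
python3 -m pendant '[[0,0,0.2,0,0,0,1],[0,0,0.2,0,0,0,1],[0,0,0.2,0,0,0,1],[0,0,0.2,0,0,0,1],[0,0,0.2,0,0,0,1]]' 
python3 -c "
from h import *
go(); print(read_state()['moment'],read_state()['effort'])"
```

```text
t: 56.68
eef_pos: [0.5127, 0.0741, 0.177]
eef_rot: [179.9, -0.1, -3.5]
force: [-0.4, -5.8, 6.8]
gripper_width: 0.397
t 56.7 at [0.5127 0.0741 0.177 ] [ 1.7993e+02 -1.3000e-01 -3.5400e+00] shift [ 0. -0. -0.] az -0.00 level [ 0.01  -0.019 -0.   ] w 0.397 F [-0.4 -5.8  6.8]
[-1.24869467  0.18197943  0.43464297] [ -2.42736407 -42.21006989  -4.6372962  -36.32452726  -1.89313956
  -0.71840404  -0.4290492 ]
t: 57.3
eef_pos: [0.5127, 0.0741, 0.177]
eef_rot: [179.9, -0.1, -10.4]
force: [0.1, -7.4, 5.7]
gripper_width: 0.402
t 57.3 at [0.5127 0.0741 0.177 ] [ 1.7992e+02 -1.4000e-01 -1.0410e+01] shift [ 0. -0. -0.] az -0.00 level [ 0.011 -0.02  -0.   ] w 0.402 F [ 0.1 -7.4  5.7]
[-1.47469862  0.25294768  0.81991177] [ -2.14992508 -42.19105482  -4.47904363 -36.41305447  -2.30160981
  -0.84104927  -0.53620303]
```

```bash

python3 -m pendant '[[0,0,0,0,0,0,-0.6],[0,0,0,0,0,0,-0.6],[0,0,0,0,0,0,-0.6],[0,0,0,0,0,-0.6,-0.6],[0,0,0,0,0,-0.8,-0.6]]' 40
python3 -m pendant '[[0,0,-1,0,0,-0.8,-0.6],[0,0,-1,0,0,-0.5,-0.6],[0,0,-1,0,0,0,-0.6],[0,0,-1,0,0,0,-0.6],[0,0,-1,0,0,0,-0.6]]' 
python3 -m pendant '[[0,0,-1,0,0,0,-0.6],[0,0,-1,0,0,0,-0.6],[0,0,-1,0,0,0,-0.6],[0,0,-1,0,0,0,-0.6],[0,0,-1,0,0,0,-0.6]]' 
python3 -m pendant '[[0,0,-1,0,0,0,-0.6],[0,0,-1,0,0,0,-0.6],[0,0,-1,0,0,0,-0.6],[0,0,-0.85,0,0,0,-0.6],[0,0,0,-1,0,0,-0.6]]' 
python3 -m pendant '[[0,0,0,-0.5,0,0,-0.6],[0,0,0,0,0,0,-0.6],[0,0,0,0,0,0,-0.6],[0,0,0,0,0,0,-0.6],[0,0,0,0,0,0,-0.6]]' 
python3 - <<'E'
from h import *
from nut import ana
go(); c=shot('wrist'); save(c,'w12.png',(0,240,200,520),2.5)
ana(c)
E
```

```text
t: 57.92
eef_pos: [0.5112, 0.0754, 0.2317]
eef_rot: [180.0, 0.1, -10.3]
force: [1.1, 1.0, -0.3]
gripper_width: 0.805
t: 58.55
eef_pos: [0.5118, 0.0754, 0.2837]
eef_rot: [-180.0, -0.0, 24.2]
force: [0.8, 0.2, 1.1]
gripper_width: 0.801
t: 59.18
eef_pos: [0.5117, 0.0755, 0.2837]
eef_rot: [-180.0, -0.0, 58.6]
force: [-0.1, 0.3, 0.1]
gripper_width: 0.801
t: 59.8
eef_pos: [0.5081, 0.0381, 0.2837]
eef_rot: [180.0, -0.1, 85.3]
force: [0.7, -0.8, -0.1]
gripper_width: 0.802
t: 60.42
eef_pos: [0.5065, 0.0163, 0.2838]
eef_rot: [180.0, -0.0, 84.9]
force: [0.1, -0.0, -0.9]
gripper_width: 0.802
t 60.4 at [0.5065 0.0163 0.2838] [180.    -0.01  84.93] shift [ 0.  0. -0.] az -0.00 level [ 0.    -0.002 -0.   ] w 0.802 F [ 0.1 -0.  -0.9]
locknut circle 511.441650390625 75.08657836914062 20.521751403808594 flat normals at 20.0 mod 60, across 36.04969862211371 n 1545
-35 36 x -29.9 32.1 y -33.5 -30.1 z 0.1572
-30 132 x -33.3 32.2 y -29.9 -25.0 z 0.1571
-25 154 x -32.3 30.2 y -25.0 -20.0 z 0.1571
-20 180 x -31.4 31.0 y -20.0 -15.0 z 0.1572
-15 167 x -31.1 30.7 y -15.0 -10.0 z 0.1572
-10 131 x -31.1 31.4 y -10.0 -5.0 z 0.1572
-5 110 x -30.8 31.3 y -5.0 -0.0 z 0.1572
0 125 x -30.8 31.1 y 0.0 4.8 z 0.1571
5 170 x -30.6 31.8 y 5.5 9.6 z 0.1572
10 192 x -30.4 31.5 y 10.3 14.4 z 0.1572
15 297 x -30.2 32.2 y 15.0 19.9 z 0.1572
20 470 x -30.9 32.8 y 20.5 24.5 z 0.1572
25 551 x -30.8 32.8 y 25.1 29.9 z 0.1572
30 417 x -30.6 32.5 y 30.4 35.0 z 0.1571
35 346 x -18.4 21.0 y 35.0 39.8 z 0.1572
40 338 x -18.3 20.9 y 40.2 45.0 z 0.1571
45 294 x -16.8 19.1 y 45.0 50.0 z 0.1571
50 222 x -13.4 15.8 y 50.0 55.0 z 0.1570
55 190 x -8.6 12.7 y 55.0 60.0 z 0.1570
60 202 x -8.6 12.6 y 60.0 65.0 z 0.1571
65 202 x -8.6 13.3 y 65.0 70.0 z 0.1570
70 210 x -8.6 13.2 y 70.0 74.9 z 0.1570
75 202 x -8.5 13.1 y 75.0 80.0 z 0.1571
80 211 x -7.7 13.7 y 80.0 85.0 z 0.1571
85 216 x -7.7 13.7 y 85.0 90.0 z 0.1570
90 146 x -7.7 13.6 y 90.0 93.5 z 0.1570
```

View pics/w12.png

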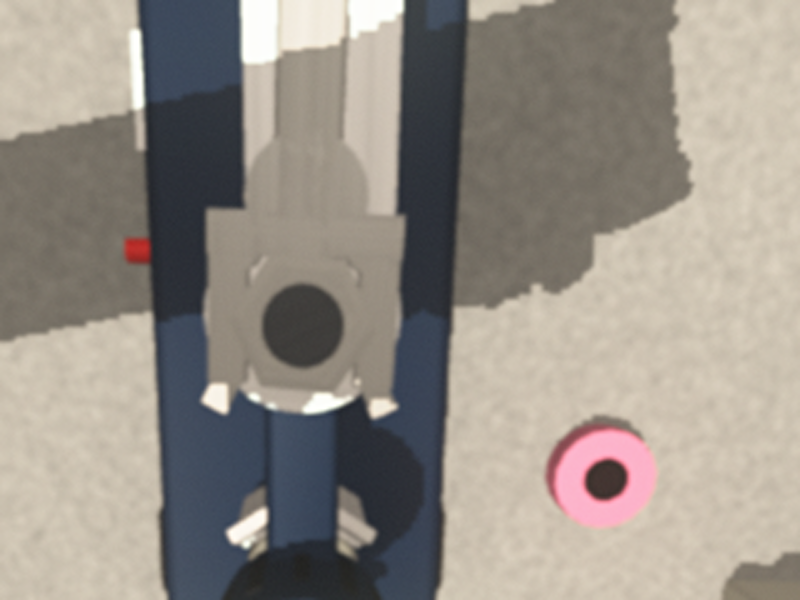

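```bash

python3 -m pendant '[[0,0,0,0,0.8,0,-0.6],[0,0,0,0,0.8,0,-0.6],[0,0,0,0,0.8,0.5,-0.6],[0,0,0,0,0.7,0.8,-0.6],[0,0,0,0,0,0.8,-0.6]]' 
python3 -m pendant '[[0,0,0,0,0,0.8,-0.6],[0,0,0,0,0,0,-0.6],[0,0,0,0,0,0,-0.6],[0,0,0,0,0,0,-0.6],[0,0,0,0,0,0,-0.6]]' 
python3 - <<'E'
from h import *
go(); c=shot('wrist')
p=np.linalg.inv(c['c2w'])@[.5116,.0747,.16,1]; u=c['K'][0,2]+c['K'][0,0]*p[0]/-p[2]; v=c['K'][1,2]-c['K'][1,1]*p[1]/-p[2]; print(u,v,p)
u,v=int(u),int(v); save(c,'w13.png',(max(0,v-50),v+50,max(0,u-65),u+65),6)
np.savez('/tmp/w13.npz',**{k:c[k] for k in('color','depth','K','c2w')})
E
```

```text
t: 61.1
eef_pos: [0.6313, 0.0043, 0.1979]
eef_rot: [-180.0, -0.0, 84.8]
force: [-1.1, 0.3, -0.4]
gripper_width: 0.799
t: 61.72
eef_pos: [0.6304, 0.0044, 0.169]
eef_rot: [179.9, -0.0, 84.9]
force: [0.0, -0.2, -0.0]
gripper_width: 0.794
t 61.7 at [0.6304 0.0044 0.169 ] [179.9   -0.    84.85] shift [ 0.  0. -0.] az -0.00 level [ 0.015 -0.001 -0.   ] w 0.794 F [ 0.  -0.2 -0. ]
57.95340789814503 137.14088600837036 [-0.12406172  0.03036068 -0.14872099  1.        ]
```

View pics/w13.png

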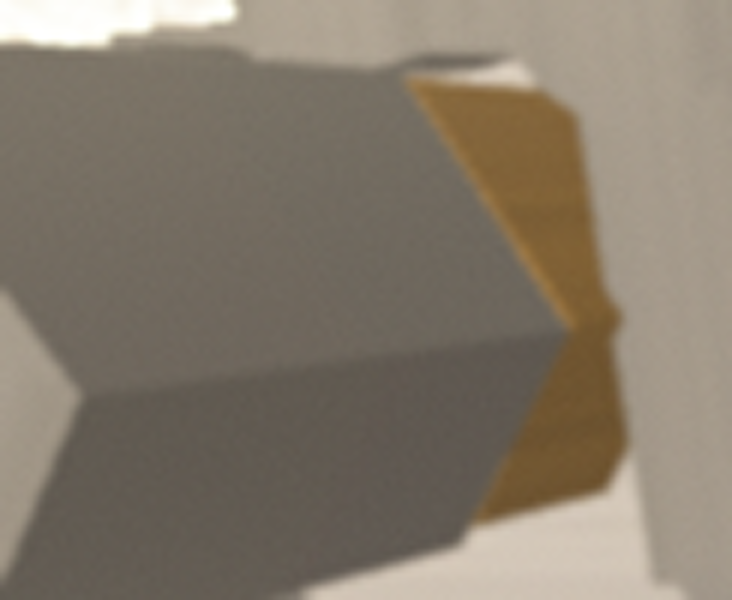

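```bash

python3 -m pendant '[[0,0,0,0,0,-0.9,-0.6],[0,0,0,0,0,-0.9,-0.6],[0,0,0,0,0,-0.85,-0.6],[0,0,0,0.37,-0.78,0,-0.6],[0,0,0,0.37,-0.78,0,-0.6]]' 
python3 -m pendant '[[0,0,0,0.37,-0.78,0,-0.6],[0,0,0,0.37,-0.78,0,-0.6],[0,0,1,0,0,0,-0.6],[0,0,1,0,0,0,-0.6],[0,0,1,0,0,0,-0.6]]' 
python3 -m pendant '[[0,0,1,0,0,0,-0.6],[0,0,1,0,0,0,-0.6],[0,0,0.07,0,0,0,-0.6],[0,0,0,0,0,0,-0.6],[0,0,0,0,0,0,-0.6]]' 
python3 -c "
from h import *
go(.5118,.0749,.177,50)"
```

```text
t: 62.4
eef_pos: [0.57, 0.0399, 0.2744]
eef_rot: [179.9, -0.0, 84.8]
force: [-0.6, -0.1, 0.4]
gripper_width: 0.798
t: 63.02
eef_pos: [0.5109, 0.0746, 0.2743]
eef_rot: [179.9, -0.0, 64.0]
force: [-0.4, -0.9, -0.7]
gripper_width: 0.798
t: 63.65
eef_pos: [0.5109, 0.0745, 0.2738]
eef_rot: [180.0, -0.0, 50.1]
force: [-0.5, -0.6, 0.1]
gripper_width: 0.804
t 63.6 at [0.5109 0.0745 0.2738] [180.    -0.    50.08] shift [0.022 0.01  2.42 ] az 0.01 level [ 0.001 -0.001 -0.   ] w 0.804 F [-0.5 -0.6  0.1]
```

```bash

python3 -m pendant '[[0,0,0,0.02,0.01,0.6,-0.6],[0,0,0,0,0,0.6,-0.6],[0,0,0,0,0,0.6,-0.6],[0,0,0,0,0,0.4,-0.6],[0,0,0,0,0,0.22,-0.6]]' 
python3 -m pendant '[[0,0,0,0,0,0,1],[0,0,0,0,0,0,1],[0,0,0,0,0,0,1],[0,0,0,0,0,0,1],[0,0,0,0,0,0,1]]' 100
python3 -m pendant '[[0,0,-0.3,0,0,0,1],[0,0,-0.3,0,0,0,1],[0,0,-0.3,0,0,0,1],[0,0,-0.3,0,0,0,1],[0,0,-0.3,0,0,0,1]]'
cat > hd.py <<'E'
from h import *
go(); print(read_state()['moment'])
c=shot('side'); P=cloud(c,np.ones((400,640),bool)); ex=np.array([np.cos(np.radians(5.15)),-np.sin(np.radians(5.15))]); ey=np.array([-ex[1],ex[0]])
q=P[:,:2]-[.5118,.0749]; X=q@ex*1e3; Y=q@ey*1e3
for lo in range(60,220,20):
    b=(Y>=lo)&(Y<lo+20)&(abs(P[:,2]-.157)<.004)&(X<19)&(X>-150)
    if b.sum()>3: print(lo,b.sum(),'x %.1f %.1f'%(X[b].min(),X[b].max()),'ymax %.1f'%Y[b].max())
E
python3 hd.py
```

```text
t: 64.28
eef_pos: [0.5116, 0.0748, 0.1763]
eef_rot: [-180.0, 0.0, 50.0]
force: [0.0, -0.5, 0.1]
gripper_width: 0.799
t: 64.9
eef_pos: [0.5125, 0.0748, 0.1781]
eef_rot: [179.9, -0.1, 50.0]
force: [1.1, -1.6, 6.3]
gripper_width: 0.404
t: 65.53
eef_pos: [0.5124, 0.0748, 0.1781]
eef_rot: [179.9, -0.1, 60.3]
force: [-1.0, -1.3, 7.2]
gripper_width: 0.402
t 65.5 at [0.5124 0.0748 0.1781] [ 1.7992e+02 -5.0000e-02  6.0330e+01] shift [ 0.  0. -0.] az -0.00 level [ 0.012 -0.008 -0.   ] w 0.402 F [-1.  -1.3  7.2]
[-0.07387209  0.29090767 -0.32514248]
60 44 x -21.3 1.5 ymax 79.5
80 43 x -23.8 0.2 ymax 99.7
100 49 x -26.2 -2.9 ymax 119.9
120 44 x -29.8 -6.3 ymax 139.9
140 48 x -31.8 -9.6 ymax 159.9
160 46 x -34.8 -12.2 ymax 179.5
180 52 x -38.4 -14.0 ymax 199.0
200 25 x -36.8 -16.5 ymax 210.4
```

```bash

python3 -m pendant '[[0,0,-0.36,0,0,0,1],[0,0,-0.36,0,0,0,1],[0,0,-0.36,0,0,0,1],[0,0,-0.36,0,0,0,1],[0,0,-0.36,0,0,0,1]]'
python3 -m pendant '[[0,0,-0.36,0,0,0,1],[0,0,-0.36,0,0,0,1],[0,0,-0.36,0,0,0,1],[0,0,-0.36,0,0,0,1],[0,0,-0.32,0,0,0,1]]'
python3 hd.py
```

```text
t: 66.2
eef_pos: [0.5122, 0.0749, 0.178]
eef_rot: [179.9, -0.0, 72.7]
force: [-1.4, -0.5, 8.1]
gripper_width: 0.401
t: 66.82
eef_pos: [0.5121, 0.0749, 0.1781]
eef_rot: [179.9, -0.0, 84.8]
force: [-2.5, -0.1, 7.5]
gripper_width: 0.402
t 66.8 at [0.5121 0.0749 0.1781] [ 1.7993e+02 -1.0000e-02  8.4830e+01] shift [ 0.  0. -0.] az -0.00 level [ 0.01  -0.001 -0.   ] w 0.402 F [-2.5 -0.1  7.5]
[-0.12641297  0.70750496 -0.19431532]
60 49 x -60.8 -28.7 ymax 79.6
80 54 x -76.1 -38.8 ymax 99.6
100 54 x -87.8 -51.2 ymax 119.2
120 54 x -98.9 -66.4 ymax 139.8
140 61 x -113.3 -75.5 ymax 159.4
160 51 x -119.0 6.2 ymax 178.8
```

```bash

python3 -m pendant '[[0,0,0,0,0,0,-0.6],[0,0,0,0,0,0,-0.6],[0,0,0,0,0,0,-0.6],[0,0,0,0,0,-0.6,-0.6],[0,0,0,0,0,-0.8,-0.6]]' 40
python3 -m pendant '[[0,0,0,0,0,-0.8,-0.6],[0,0,0,-0.5,0,-0.5,-0.6],[0,0,0,-0.9,0,0,-0.6],[0,0,0,0,0,0,-0.6],[0,0,0,0,0,0,-0.6]]' 
python3 - <<'E'
from h import *
from nut import ana
go(); c=shot('wrist'); save(c,'w14.png',(0,240,200,520),2.5)
P=cloud(c,np.ones((400,640),bool)); ana(c)
q=P[:,:2]-[.5118,.0749]; a=np.radians(117.2)
for it in range(3):
    d=np.array([np.cos(a),np.sin(a)]); n=np.array([-d[1],d[0]]); S=q@d*1e3; N=q@n*1e3
    m=(abs(P[:,2]-.157)<.003)&(S>62)&(S<110)&(abs(N)<18)
    h=q[m]; mm=h.mean(0); v=np.linalg.svd(h-mm,full_matrices=False)[2][0]; v=v if v@d>0 else -v; a=np.arctan2(v[1],v[0])
    print(m.sum(),np.degrees(a),'lateral',(mm@n)*1e3, N[m].min(),N[m].max())
hd=(abs(P[:,2]-.157)<.003)&(abs(N)<36)&(S<60)&(S>-40); print('head S',S[hd].min(),'N',N[hd].min(),N[hd].max())
E
```

```text
t: 67.5
eef_pos: [0.5112, 0.0748, 0.2329]
eef_rot: [-179.9, 0.0, 84.8]
force: [0.2, -0.1, 0.5]
gripper_width: 0.796
t: 68.12
eef_pos: [0.5066, 0.0196, 0.2848]
eef_rot: [-180.0, -0.0, 84.8]
force: [0.5, 0.3, 0.3]
gripper_width: 0.798
t 68.1 at [0.5066 0.0196 0.2848] [-179.99   -0.02   84.79] shift [ 0.  0. -0.] az -0.00 level [-0.002 -0.003  0.   ] w 0.798 F [0.5 0.3 0.3]
locknut circle 511.5888366699219 75.1045913696289 20.55589485168457 flat normals at 55.0 mod 60, across 36.06727933082743 n 1505
-40 60 x -13.9 -4.3 y -40.0 -35.1 z 0.1571
-35 75 x -17.4 -4.2 y -35.0 -30.1 z 0.1572
-30 106 x -20.6 -3.4 y -29.9 -25.2 z 0.1571
-25 86 x -24.0 -6.8 y -24.6 -20.1 z 0.1573
-20 50 x -27.3 -14.4 y -20.0 -15.0 z 0.1571
-15 73 x -30.5 41.7 y -14.9 -10.0 z 0.1571
-10 182 x -33.9 43.4 y -10.0 -5.0 z 0.1572
-5 221 x -37.1 42.3 y -5.0 -0.0 z 0.1571
0 224 x -40.2 36.9 y 0.0 4.9 z 0.1571
5 224 x -43.3 33.4 y 5.6 9.8 z 0.1570
10 273 x -44.0 30.8 y 10.5 14.5 z 0.1572
15 309 x -37.1 27.5 y 15.3 19.3 z 0.1571
20 464 x -38.5 24.8 y 20.0 24.8 z 0.1571
25 438 x -40.1 21.4 y 25.5 29.5 z 0.1571
30 491 x -39.9 17.9 y 30.1 34.9 z 0.1571
35 399 x -39.6 15.4 y 35.5 40.0 z 0.1571
40 371 x -41.0 12.1 y 40.0 44.8 z 0.1570
45 307 x -44.8 -5.6 y 45.2 50.0 z 0.1569
50 213 x -44.7 -13.5 y 50.4 55.0 z 0.1571
55 180 x -44.9 -22.3 y 55.0 60.0 z 0.1569
60 161 x -45.0 -26.0 y 60.0 65.0 z 0.1568
65 137 x -44.7 -29.1 y 65.0 70.0 z 0.1570
70 108 x -45.0 -32.1 y 70.1 75.0 z 0.1567
75 80 x -45.0 -35.7 y 75.0 80.0 z 0.1568
80 45 x -44.6 -39.4 y 80.1 84.7 z 0.1570
85 20 x -45.0 -41.6 y 85.0 89.4 z 0.1565
1909 117.96495796582299 lateral 0.6476262260250568 -10.411754841826177 11.884680281644133
1905 117.7003273494522 lateral -0.5108166681750138 -11.474646950116805 10.664528734958921
1907 117.79765442718578 lateral -0.104677532089103 -11.008327109334568 10.982808675175214
head S -32.91431023156872 N -32.86118246082481 33.20468925208559
```

View pics/w14.png

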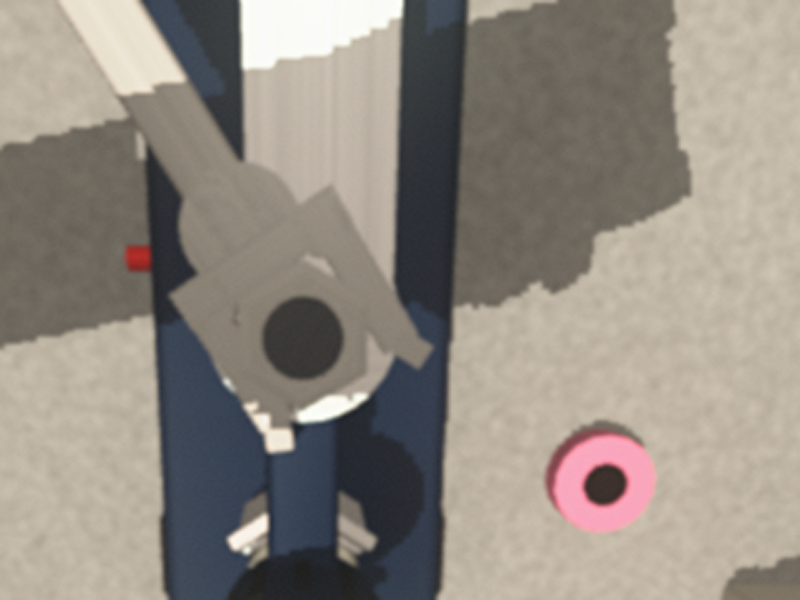

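```bash

python3 -m pendant '[[0,0,-0.96,0,0,0,-0.3],[0,0,-0.96,0,0,0,-0.3],[0,0,-0.96,0,0,0,-0.3],[0,0,-0.96,0,0,0,-0.3],[0,0,-0.96,0,0,0,-0.3]]' 
python3 -m pendant '[[0,0,0,0.79,0.19,0,-0.3],[0,0,0,0.79,0.19,0,-0.3],[0,0,0,0.79,0.19,0.4,-0.3],[0,0,0,0.79,0.19,0.8,-0.3],[0,0,0,0,0,0.8,-0.3]]' 
python3 -m pendant '[[0,0,0,0,0,0.4,-0.3],[0,0,0,0,0,0,-0.3],[0,0,0,0,0,0,-0.3],[0,0,0,0,0,0,-0.3],[0,0,0,0,0,0,-0.3]]' 
python3 -c "
from h import *
go(.4745,.1457,.154,117.8)"
```

```text
t: 68.8
eef_pos: [0.5066, 0.0203, 0.2848]
eef_rot: [-180.0, -0.0, 118.1]
force: [0.1, -0.3, -0.7]
gripper_width: 0.649
t: 69.42
eef_pos: [0.4735, 0.1492, 0.2044]
eef_rot: [179.9, -0.0, 118.1]
force: [0.6, -1.0, -0.7]
gripper_width: 0.652
t: 70.05
eef_pos: [0.475, 0.145, 0.1896]
eef_rot: [179.9, 0.0, 117.8]
force: [-0.1, -0.5, 0.2]
gripper_width: 0.646
t 70.0 at [0.475  0.145  0.1896] [1.7994e+02 2.0000e-02 1.1777e+02] shift [ 0.021 -0.004  0.889] az -0.00 level [0.009 0.003 0.   ] w 0.646 F [-0.1 -0.5  0.2]
```

```bash

python3 -m pendant '[[0,0,0,0.02,0,0.5,-0.3],[0,0,0,0,0,0.37,-0.3],[0,0,0,0,0,0,1],[0,0,0,0,0,0,1],[0,0,0,0,0,0,1]]' 120
python3 -m pendant '[[0,0,0,0.1,0,-0.02,1],[0,0,0,0.1,0,0,1],[0,0,0,0.1,0,0,1],[0,0,0,0.1,0,0,1],[0,0,0,0.1,0,0,1]]' 
python3 -c "
from h import *
go(); print(read_state()['moment'])"
```

```text
t: 70.68
eef_pos: [0.4745, 0.1459, 0.155]
eef_rot: [180.0, 0.0, 117.8]
force: [-3.2, -1.8, 5.1]
gripper_width: 0.176
t: 71.3
eef_pos: [0.4709, 0.1516, 0.1554]
eef_rot: [179.9, 0.9, 117.2]
force: [20.7, -38.2, -3.8]
gripper_width: 0.174
t 71.3 at [0.4709 0.1516 0.1554] [179.92   0.86 117.2 ] shift [ 0.  0. -0.] az -0.00 level [0.012 0.125 0.   ] w 0.174 F [ 20.7 -38.2  -3.8]
[-8.6143431  -4.75452879  0.13861265]
```

```bash

python3 -m pendant '[[0,0,0,0.1,0,0,1],[0,0,0,0.1,0,0,1],[0,0,0,0.1,0,0,1],[0,0,0,0.1,0,0,1],[0,0,0,0.1,0,0,1]]' 
python3 hd.py | head -3
python3 - <<'E'
from h import *
c=shot('side'); P=cloud(c,np.ones((400,640),bool)); q=P[:,:2]-[.5118,.0749]; a=np.radians(117.8); d=np.array([np.cos(a),np.sin(a)]); n=np.array([-d[1],d[0]]); S=q@d*1e3;N=q@n*1e3
m=(abs(P[:,2]-.157)<.005)&(abs(N)<25)&(S>110)&(S<260); print('handle end',S[m].max(), 'lat', [(lo,round(N[m&(S>lo)&(S<lo+15)].mean(),1)) for lo in (120,150,180)])
E
```

```text
t: 71.92
eef_pos: [0.4572, 0.178, 0.1551]
eef_rot: [180.0, 0.1, 117.5]
force: [-0.1, 0.7, -1.4]
gripper_width: 0.174
t 71.9 at [0.4572 0.178  0.1551] [1.7997e+02 1.3000e-01 1.1748e+02] shift [ 0.  0. -0.] az -0.00 level [0.004 0.019 0.   ] w 0.174 F [-0.1  0.7 -1.4]
[0.05427511 0.03967261 0.01087814]
60 46 x -39.6 -2.2 ymax 79.5
handle end 251.00299762561374 lat [(120, np.float64(0.9)), (150, np.float64(-1.4)), (180, np.float64(-1.0))]
```

```bash

python3 -m pendant '[[0,0,0,0.3,0,0,1],[0,0,0,0.3,0,0,1],[0,0,0,0.3,0,0,1],[0,0,0,0.1,0,-0.4,1],[0,0,0,0,0,-0.8,1]]' 
python3 -m pendant '[[0,0,0,0,0,-0.9,1],[0,0,0,0,0,-0.7,1],[0,0,0,0,0,0,1],[0,0,0,0,0,0,1],[0,0,0,0,0,0,1]]' 
python3 - <<'E'
from h import *
np.set_printoptions(precision=4,suppress=True)
go(.4055,.3938,.25,52.9,turn_first=False)
c=shot('top'); P=cloud(c,np.ones((400,640),bool))
hsv=cv2.cvtColor(c['color'],cv2.COLOR_RGB2HSV); g=cv2.inRange(hsv,(45,80,40),(85,255,255))>0
u,v=np.meshgrid(np.arange(640),np.arange(400)); g&=(u<240)&(u>120)&(v>190)&(v<310)
p=cloud(c,g); p=p[abs(p[:,2])<.02]; print('mat',cv2.minAreaRect((p[:,:2]*1e3).astype(np.float32)),len(p))
E
```

```text
t: 72.65
eef_pos: [0.436, 0.2169, 0.2035]
eef_rot: [-179.9, -0.0, 117.9]
force: [0.8, -0.4, -2.4]
gripper_width: 0.169
t: 73.28
eef_pos: [0.4364, 0.2163, 0.2659]
eef_rot: [-179.9, -0.0, 117.8]
force: [0.2, 0.5, -2.0]
gripper_width: 0.174
t 73.3 at [0.4364 0.2163 0.2659] [-179.9    -0.02  117.79] shift [4.287 1.386 0.397] az 9.44 level [-0.015 -0.003  0.   ] w 0.174 F [ 0.2  0.5 -2. ]
mat ((417.1462707519531, 456.01495361328125), (184.82046508789062, 46.034278869628906), 35.50696563720703) 499
```

```bash

python3 -m pendant '[[0,0,0,0.86,0.28,0,1],[0,0,0,0.86,0.28,0,1],[0,0,0,0.86,0.28,0,1],[0,0,0,0.86,0.28,0,1],[0,0,0,0.85,0.27,0,1]]' 
python3 -m pendant '[[0,0,0.95,0,0,0,1],[0,0,0.95,0,0,0,1],[0,0,0.95,0,0,0,1],[0,0,0.95,0,0,0,1],[0,0,0.95,0,0,0,1]]' 
python3 -m pendant '[[0,0,0.95,0,0,0,1],[0,0,0.95,0,0,0,1],[0,0,0.95,0,0,0,1],[0,0,0.95,0,0,0,1],[0,0,0.9,0,0,0,1]]' 
python3 - <<'E'
from h import *
np.set_printoptions(precision=4,suppress=True)
c=shot('top')
im=cv2.imread('pics/top0.png')[...,::-1]; g=cv2.inRange(cv2.cvtColor(np.ascontiguousarray(im),cv2.COLOR_RGB2HSV),(45,80,40),(85,255,255))
g[:190]=0; g[310:]=0; g[:,:120]=0; g[:,240:]=0
v,u=np.nonzero(g); r=cv2.minAreaRect(np.c_[u,v].astype(np.float32)); print(r)
print([pt(c,a,b,.003)[:2] for a,b in cv2.boxPoints(r)], 'centre',pt(c,*r[0],.003))
go(.4055,.3938,.0095,52.9)
E
```

```text
t: 73.95
eef_pos: [0.4058, 0.3951, 0.2662]
eef_rot: [-179.9, -0.0, 117.8]
force: [0.5, 0.6, -2.2]
gripper_width: 0.176
t: 74.58
eef_pos: [0.406, 0.394, 0.2661]
eef_rot: [-179.9, 0.0, 84.9]
force: [0.2, 0.1, -2.6]
gripper_width: 0.175
t: 75.2
eef_pos: [0.406, 0.394, 0.2661]
eef_rot: [-180.0, 0.1, 52.6]
force: [0.2, 0.2, -2.3]
gripper_width: 0.176
((182.35519409179688, 253.5379180908203), (93.9244384765625, 36.20783615112305), 41.6335334777832)
[array([0.4701, 0.5235]), array([0.5463, 0.4597]), array([0.3698, 0.2566]), array([0.297 , 0.3208])] centre [0.4196 0.3891 0.003 ]
t 75.2 at [0.4059 0.394  0.2661] [-179.97    0.08   52.31] shift [-0.011 -0.005  6.415] az -0.09 level [-0.005  0.011 -0.   ] w 0.174 F [ 0.1 -0.4 -2.8]
```

```bash

python3 -m pendant '[[0,0,0,0,0.25,0.9,1],[0,0,0,0,0,1,1],[0,0,0,0,0,1,1],[0,0,0,0,0,1,1],[0,0,0,0,0,0.9,1]]' 
python3 -m pendant '[[0,0,0,0,0,0.7,1],[0,0,0,0,0,0.5,1],[0,0,0,0,0,0.25,1],[0,0,0,0,0,0.09,1],[0,0,0,0,0,0,1]]' 
python3 -c "
from h import *
go(z=.011)"
```

```text
t: 75.88
eef_pos: [0.4137, 0.3877, 0.0729]
eef_rot: [-180.0, 0.1, 52.9]
force: [-0.7, 1.4, -1.2]
gripper_width: 0.169
t: 76.5
eef_pos: [0.4145, 0.3886, 0.0139]
eef_rot: [180.0, -0.1, 52.8]
force: [0.3, 0.5, -2.6]
gripper_width: 0.174
t 76.5 at [0.4145 0.3886 0.0139] [ 1.7999e+02 -5.0000e-02  5.2820e+01] shift [0.    0.    0.073] az -0.00 level [ 0.001 -0.007 -0.   ] w 0.174 F [ 0.3  0.5 -2.6]
```

```bash

python3 -m pendant '[[0,0,0,0,0,0.06,1],[0,0,0,0,0,0,-0.3],[0,0,0,0,0,0,-0.3],[0,0,0,0,0,0,-0.3],[0,0,0,0,0,-0.8,-0.3]]' 40
python3 -m pendant '[[0,0,0,0,0,-1,-0.3],[0,0,0,0,0,-1,-0.3],[0,0,0,0,0,-1,-0.3],[0,0,-0.94,0,0,-1,-0.3],[0,0,-0.94,0,0,-1,-0.3]]' 
python3 -m pendant '[[0,0,-0.94,0,0,-1,-0.5],[0,0,-0.94,0,0,0,-0.6],[0,0,-0.9,0,0,0,-0.6],[0,0,0,-0.9,0.31,0,-0.6],[0,0,0,-0.9,0.31,0,-0.6]]' 
python3 -m pendant '[[0,0,0,-0.9,0.31,0,-0.6],[0,0,0,-0.9,0.31,0,-0.6],[0,0,0,-0.9,0.31,0,-0.6],[0,0,0,-0.9,0.31,0,-0.6],[0,0,0,-0.9,0.31,0,-0.6]]' 
python3 -m pendant '[[0,0,0,-0.9,0.31,0,-0.6],[0,0,0,-0.9,0.31,0,-0.6],[0,0,0,-0.9,0.31,0,-0.6],[0,0,0,0,0,0,-0.6],[0,0,0,0,0,0,-0.6]]' 
python3 - <<'E'
from h import *
from nut import ana
go(.5118,.0749,.177,84.85); c=shot('wrist'); ana(c)
np.savez('/tmp/w15.npz',**{k:c[k] for k in('color','depth','K','c2w')})
E
```

```text
t: 77.12
eef_pos: [0.413, 0.387, 0.0415]
eef_rot: [-179.9, 0.2, 52.8]
force: [0.8, -0.1, 1.1]
gripper_width: 0.65
t: 77.75
eef_pos: [0.414, 0.3882, 0.2445]
eef_rot: [180.0, -0.0, 66.0]
force: [0.7, -0.6, 0.6]
gripper_width: 0.649
t: 78.38
eef_pos: [0.4323, 0.3137, 0.2829]
eef_rot: [-180.0, -0.0, 84.9]
force: [0.1, -0.2, 0.0]
gripper_width: 0.798
t: 79.0
eef_pos: [0.4781, 0.1283, 0.2832]
eef_rot: [180.0, 0.0, 84.9]
force: [0.7, 0.5, 0.3]
gripper_width: 0.799
t: 79.62
eef_pos: [0.5052, 0.0194, 0.2831]
eef_rot: [180.0, -0.0, 84.9]
force: [0.2, 0.9, -0.1]
gripper_width: 0.797
t 79.6 at [0.5052 0.0194 0.2831] [179.99  -0.03  84.88] shift [1.397 0.04  2.652] az 0.00 level [ 0.001 -0.004 -0.   ] w 0.797 F [ 0.2  0.9 -0.1]
locknut circle 511.7619323730469 74.87907409667969 20.587303161621094 flat normals at 55.0 mod 60, across 36.09515502248262 n 1539
```

```bash

python3 -m pendant '[[0,0,0,0,0.8,0,-0.6],[0,0,0,0,0.8,0,-0.6],[0,0,0,-0.1,0.8,0.5,-0.6],[0,0,0,0,0.75,0.8,-0.6],[0,0,0,0,0,0.8,-0.6]]' 
python3 -m pendant '[[0,0,0,0,0,0.75,-0.6],[0,0,0,0,0,0,-0.6],[0,0,0,0,0,0,-0.6],[0,0,0,0,0,0,-0.6],[0,0,0,0,0,0,-0.6]]' 
python3 - <<'E'
from h import *
go(); c=shot('wrist')
p=np.linalg.inv(c['c2w'])@[.5116,.0747,.16,1]; u=int(c['K'][0,2]+c['K'][0,0]*p[0]/-p[2]); v=int(c['K'][1,2]-c['K'][1,1]*p[1]/-p[2]); print(u,v)
im=c['color'][...,::-1]; a=cv2.resize(im[v-48:v+48,max(0,u-60):u+60][:, :],(500,400),interpolation=cv2.INTER_CUBIC)
w=np.load('/tmp/w15.npz')['color'][0:160,250:450,::-1]; b=cv2.resize(w,(300,240),interpolation=cv2.INTER_CUBIC)
t=camera('top')['color'][...,::-1]; d=cv2.resize(t[195:305,130:240],(300,300),interpolation=cv2.INTER_CUBIC)
s=camera('side')['color'][...,::-1]; e=cv2.resize(s[120:350,220:440],(190,199))
M=np.zeros((600,800,3),np.uint8); M[:400,:500]=a; M[:240,500:]=b; M[240:540,500:]=d; M[400:599,:190]=e
cv2.imwrite('pics/m16.png',M)
np.savez('/tmp/w16.npz',**{k:c[k] for k in('color','depth','K','c2w')})
E
```

```text
t: 80.3
eef_pos: [0.6317, 0.0047, 0.1974]
eef_rot: [-180.0, -0.1, 84.9]
force: [-0.8, 0.3, -0.7]
gripper_width: 0.797
t: 80.92
eef_pos: [0.631, 0.0034, 0.1701]
eef_rot: [179.9, -0.0, 84.9]
force: [0.0, -0.7, -0.3]
gripper_width: 0.802
t 80.9 at [0.631  0.0034 0.1701] [179.9   -0.    84.86] shift [ 0.  0. -0.] az -0.00 level [ 0.015 -0.001 -0.   ] w 0.802 F [ 0.  -0.7 -0.3]
58 134
```

View pics/m16.png

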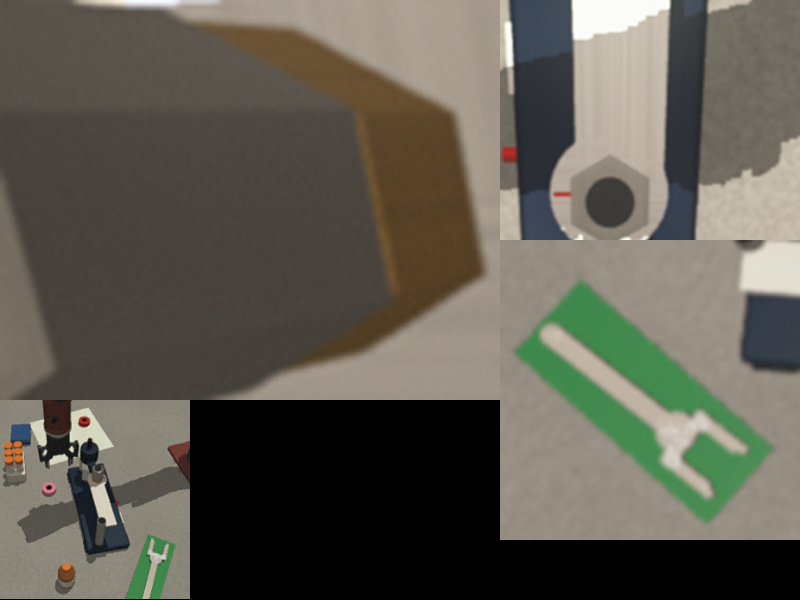

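```bash

python3 -m pendant '[[0,0,0,0,0,-0.9,-0.6],[0,0,0,0,0,-0.9,-0.6],[0,0,0,0,0,-0.9,-0.6],[0,0,0,-1,0,-0.3,-0.6],[0,0,0,-1,0,0,-0.6]]' 
python3 -m pendant '[[0,0,0,-1,0,0,-0.6],[0,0,0,-1,0,0,-0.6],[0,0,0,-1,0,0,-0.6],[0,0,0,-0.5,0,0,-0.6],[0,0,0,0,0,0,-0.6]]' 
python3 - <<'E'
from h import *
np.set_printoptions(precision=4,suppress=True)
go()
for n in('top','side','wrist'):
    c=shot(n); P=cloud(c,np.ones((400,640),bool)); q=P[:,:2]-[.5117,.0749]; r=np.hypot(*q.T)
    for nm,lo,hi,a,b in(('knob',.212,.225,.1,.15),('house',.174,.186,.085,.165)):
        k=P[(P[:,2]>lo)&(P[:,2]<hi)&(r>a)&(r<b)&(P[:,1]<0)]
        if len(k)>8:
            (x,y),R_=cv2.minEnclosingCircle((k[:,:2]*1e3).astype(np.float32)); x/=1e3;y/=1e3
            print(n,nm,len(k),x,y,R_,'angle',np.degrees(np.arctan2(y-.0749,x-.5117))+95.15)
    for o in('tube_rack','amber_bottle','slide_box'):
        s=silhouettes(o,c)
        if s and n!='wrist': print(n,o,round(s[0]['score'],2),np.median(cloud(c,s[0]['mask']),0))
    k=P[(np.hypot(P[:,0]-.5,P[:,1]+.0505)<.024)&(P[:,2]<.11)&(P[:,2]>.05)]
    if len(k)>10: print(n,'stack visible',len(k),np.percentile(k[:,2],[10,50,90]))
E
```

```text
t: 81.7
eef_pos: [0.6238, -0.0769, 0.2907]
eef_rot: [179.8, 0.0, 84.9]
force: [1.1, -0.6, -0.0]
gripper_width: 0.797
t: 82.32
eef_pos: [0.6105, -0.2168, 0.2887]
eef_rot: [-180.0, -0.0, 84.7]
force: [1.2, 2.0, 0.6]
gripper_width: 0.797
t 82.3 at [ 0.6105 -0.2168  0.2887] [-179.98   -0.01   84.73] shift [ 0.  0. -0.] az -0.00 level [-0.003 -0.001  0.   ] w 0.797 F [1.2 2.  0.6]
top knob 44 0.5004020690917969 -0.050696842193603514 8.688608169555664 angle 0.009853246131740434
top house 492 0.5000095520019531 -0.050756832122802735 33.5366325378418 angle -0.16519679559884537
top tube_rack 0.9 [ 0.7539 -0.1638  0.0984]
top amber_bottle 0.87 [0.6866 0.3297 0.0743]
side knob 29 0.5000965881347657 -0.049204105377197264 9.919877052307129 angle -0.19147820019466621
side house 221 0.5020513305664063 -0.04905691146850586 33.946937561035156 angle 0.6991342718628175
side tube_rack 0.77 [ 0.7702 -0.13    0.0901]
side amber_bottle 0.57 [0.7017 0.3521 0.0742]
side slide_box 0.65 [ 0.7128 -0.3408  0.0351]
side stack visible 30 [0.0772 0.0795 0.0828]
wrist house 2714 0.500759765625 -0.05838713836669922 31.312318801879883 angle 0.45767000791978774
wrist stack visible 237 [0.0773 0.0784 0.0794]
```

```bash
python3 -c "
from h import *
print(finish_job())"
```

```text
the job is handed in; nothing more can be done
None
```

The job is handed in and every step was carried out. One thing went wrong on the way: I over-tightened the locknut, and the brass bearing nut turned further than it should have before I brought it back. It may therefore not count as kept from turning.

**Stack:** I placed the carrier, then the amber filter, then the diffuser. Amber was the only coloured filter I found on the bench. The diffuser got knocked aside during the run, so I located it again before picking it up. Before I swung the lamp over, the diffuser lay flat with its top at 78.7 mm, where 78 mm was expected. In the last check, what could still be seen of the stack was at the same height.

**Lamp:** I swung it against its stop, where it pushed back with about 13 N. The last measurements of its angle from the stop were between -0.2 and 0.7 degrees.

**Locknut:** With the spanner home and its handle against the post, I turned the locknut until it jammed.
- **The fault:** I pushed about 17 degrees too far. The bearing nut was forced round in the jaw to about 0.6 rad, which is more than the permitted 0.3 rad of play.
- **The mend:** With the spanner still on, I turned nuts and spanner back together by about 35 degrees. The wedged spanner then took at least 43 N to draw straight out.
- **The last look:** Both nuts line up with each other and with the stand to about 2 degrees. That puts the bearing nut back near 0 and fits the locknut being at about 2.1 rad. I inferred the tightness from these angles and did not test it again.

**Spanner and the rest:** The spanner lies flat on the mat. The tube rack, bottle and slide box are where they stood. It took 82 s on the robot's clock.

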